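Set up the detailing caddy from the roller lane

TASK

Roll the plywood caddy along the rollers, without lifting it, until it rests against the end stop; then lift it off by its thick middle wall and set it down upright, flat inside the shallow rubber-lined tray. Once it is there, stand every detailing brush that lies on the bench in the caddy's compartments, handle down and bristles up, each with its foot right down in the compartment. Leave the other things on the bench where they are.

Things in the scene. Friction and masses are not known exactly. Their poses are not given: they have to be found in the camera images.
- lane: Roller lane fixed on the bench, 460 x 112 mm: aluminium side rails and eleven level, free steel rollers 24 mm thick, 40 mm apart. Lies across in front of the robot, stop to the robot's right. Origin: on the bench under its middle; x along the lane towards the stop, z up. Roller tops z = 50 mm, rail tops z = 65, rail inner faces y = +/-44.
- lane_stop (a point): Centre of the face of the end stop, at roller-top height: a dark steel plate across the lane's +x end, at lane x = 218 mm, its top at z = 95 mm above the bench. With the caddy against it the caddy's origin is at lane x = 119 mm. The lane's other end is open.
- caddy: Open plywood box on a 198 x 80 mm foot plate, walls 80 mm high, 66 mm over all in y, about 0.6 kg, on the rollers, rolls at under 1 N, stays where left. Origin: centre of underside; x along its length (the lane's x at the start), z up. Four compartments in a row, each 42 (x) by 54 mm (y), floor at z = 6 mm, centred at x = -74, -28, +28, +74; walls 4 to 6 mm thick.
- caddy_grip (a point): Middle of the top edge of the caddy's thick middle wall, the grip to lift it by: 14 mm thick along the caddy's x, 54 mm along y, top 100 mm above the underside (20 mm above the other walls), with a compartment for a finger on either side.
- caddy_corner1 (a point): Bottom corner of the caddy's foot plate at x = +99, y = +40, z = 0 mm in its own frame.
- caddy_corner2 (a point): Bottom corner of the caddy's foot plate at x = +99, y = -40, z = 0 mm in its own frame.
- caddy_corner3 (a point): Bottom corner of the caddy's foot plate at x = -99, y = +40, z = 0 mm in its own frame.
- caddy_corner4 (a point): Bottom corner of the caddy's foot plate at x = -99, y = -40, z = 0 mm in its own frame.
- tray: Shallow rubber-lined tray with an aluminium rim, fixed on the bench to the robot's right: 252 x 132 mm over all, 240 x 120 mm inside. Origin: centre of its underside; x along its length (roughly across in front of the robot). Inner floor at z = 4 mm, rim 6 mm thick, its top at z = 16 mm.
- brush1: Detailing brush, 195 mm, 70 g, lying on the bench (may be absent; all alike): pale wooden handle 22 x 22 mm, 135 mm long, then a rigid black bristle block 60 mm long, 28 wide, 24 thick. Origin: on its underside at mid-length; x points from handle end (-97.5 mm) to bristle end (+97.5 mm), the handle up to x = +37.5; z up as it lies.
- brush1_foot (a point): Centre of the butt end of brush1's handle (its foot).
- brush2: Detailing brush, 195 mm, 70 g, lying on the bench (may be absent; all alike): pale wooden handle 22 x 22 mm, 135 mm long, then a rigid black bristle block 60 mm long, 28 wide, 24 thick. Origin: on its underside at mid-length; x points from handle end (-97.5 mm) to bristle end (+97.5 mm), the handle up to x = +37.5; z up as it lies.
- brush2_foot (a point): Centre of the butt end of brush2's handle (its foot).
- brush3: Detailing brush, 195 mm, 70 g, lying on the bench (may be absent; all alike): pale wooden handle 22 x 22 mm, 135 mm long, then a rigid black bristle block 60 mm long, 28 wide, 24 thick. Origin: on its underside at mid-length; x points from handle end (-97.5 mm) to bristle end (+97.5 mm), the handle up to x = +37.5; z up as it lies.
- brush3_foot (a point): Centre of the butt end of brush3's handle (its foot).
- brush4: Detailing brush, 195 mm, 70 g, lying on the bench (may be absent; all alike): pale wooden handle 22 x 22 mm, 135 mm long, then a rigid black bristle block 60 mm long, 28 wide, 24 thick. Origin: on its underside at mid-length; x points from handle end (-97.5 mm) to bristle end (+97.5 mm), the handle up to x = +37.5; z up as it lies.
- brush4_foot (a point): Centre of the butt end of brush4's handle (its foot).
- gauge: Blue hand-held gauge, 45 x 85 x 28 mm, between the lane and the robot. Leave it alone. Origin: its underside.
- green_pad: Green foam pad, disc 124 mm across, front right. Leave it alone. Origin: its underside.
- blue_pad: Blue foam pad, disc 124 mm across, beyond the tray and lane. Leave it alone. Origin: its underside.
- polish: Black polish bottle, 190 mm tall, far right. Leave it alone. Origin: its underside.
- spray: Black spray bottle, 170 mm tall, far right. Leave it alone. Origin: its underside.
- tape: Yellow tape roll, 104 mm across, far left. Leave it alone. Origin: its underside.
- wrench: Steel wrench, lying beyond the lane. Leave it alone. Origin: its underside.
Mind the look-alikes: they are no part of the job. Leave any green look-alike of the brush2 alone. What is shaped like the brush3 but yellow is not meant.

How it is judged:
On the way, in this order (a step that is already met when the one before it is completed fails the run):
1. the caddy rolls through the middle of the lane, resting on the rollers (z of caddy in the frame of lane between 0.043 and 0.057 m and x of caddy in the frame of lane between -0.02 and 0.09 m), for 0.1 s.
2. the caddy rests against the end stop, on the rollers (within 7 mm) (z of caddy in the frame of lane between 0.043 and 0.057 m and x of caddy in the frame of lane above 0.112 m and linear speed of caddy below 0.03 m/s), for 0.2 s.
3. the caddy stands flat in the tray, released (x of caddy_corner1 in the frame of tray between -0.122 and 0.122 m and y of caddy_corner1 in the frame of tray between -0.062 and 0.062 m and x of caddy_corner2 in the frame of tray between -0.122 and 0.122 m and y of caddy_corner2 in the frame of tray between -0.062 and 0.062 m and x of caddy_corner3 in the frame of tray between -0.122 and 0.122 m and y of caddy_corner3 in the frame of tray between -0.062 and 0.062 m and x of caddy_corner4 in the frame of tray between -0.122 and 0.122 m and y of caddy_corner4 in the frame of tray between -0.062 and 0.062 m and z of caddy in the frame of tray below 0.011 m and angle between caddy's own z axis and vertical below 0.08 rad and linear speed of caddy below 0.03 m/s and contact force between caddy and the fingers below 0.3 N), for 0.3 s.
4. every brush stands in the caddy (x of brush1_foot in the frame of caddy between -0.099 and 0.099 m and y of brush1_foot in the frame of caddy between -0.033 and 0.033 m and z of each of brush1_foot, brush2_foot, brush3_foot, brush4_foot in the frame of caddy below 0.035 m and angle between each of brush1, brush2, brush3, brush4's own x axis and vertical below 0.55 rad and linear speed of each of brush1, brush2, brush3, brush4 below 0.03 m/s and x of brush2_foot in the frame of caddy between -0.099 and 0.099 m and y of brush2_foot in the frame of caddy between -0.033 and 0.033 m and x of brush3_foot in the frame of caddy between -0.099 and 0.099 m and y of brush3_foot in the frame of caddy between -0.033 and 0.033 m and x of brush4_foot in the frame of caddy between -0.099 and 0.099 m and y of brush4_foot in the frame of caddy between -0.033 and 0.033 m), for 0.3 s.
At the end, for the whole second after the job is handed in: The caddy stands flat on the floor of the tray with all four bottom corners inside the rim, at rest; every brush present has its handle end inside the caddy's outline and less than 35 mm above its underside, bristles up and leaning less than 31 degrees from upright, at rest (all of step 4 and x of caddy_corner1 in the frame of tray between -0.122 and 0.122 m and y of caddy_corner1 in the frame of tray between -0.062 and 0.062 m and x of caddy_corner2 in the frame of tray between -0.122 and 0.122 m and y of caddy_corner2 in the frame of tray between -0.062 and 0.062 m and x of caddy_corner3 in the frame of tray between -0.122 and 0.122 m and y of caddy_corner3 in the frame of tray between -0.062 and 0.062 m and x of caddy_corner4 in the frame of tray between -0.122 and 0.122 m and y of caddy_corner4 in the frame of tray between -0.062 and 0.062 m and z of caddy in the frame of tray below 0.011 m and angle between caddy's own z axis and vertical below 0.08 rad and linear speed of caddy below 0.03 m/s); the robot touches nothing.
It fails at once if another thing on the bench (gauge, pads, bottles, tape, wrench) is moved more than 50 mm (distance of any of gauge, green_pad, blue_pad, polish, spray, tape, wrench from where it was at the start of the episode above 0.05 m).
It fails at once if the caddy is tipped more than 35 degrees (angle between caddy's own z axis and vertical above 0.61 rad).
Of brush1, brush2, brush3, brush4 only 3 to 4 are there at a start; the rules pass over those that are not, and their reading is None.
At some moment in a run one of brush1, brush2, brush3, brush4 may be knocked a few centimetres aside while the robot is not near it.
It also fails if it takes over 210 s, if anything falls off the work surface, if the arm or the gripper's body presses on something with over 40 N, if the wrist force passes 120 N, or if a joint passes its speed limit or range.

ROBOT

A 6-joint arm with a two-finger parallel gripper is mounted at the origin on the work surface. World frame = base frame: x ahead of the robot, y to its left, z up, the work surface at z = 0. Lengths are in m, angles in rad, forces in N, time in s.
With the tool pointing down it reaches from about 0.35 to 0.95 m from the base axis. Payload 17.4 kg.
Tool frame: the origin (TCP) lies on the centre line of the jaws, within the pads' length; the fingertips stand 17 mm ahead of it and the grasp point (between the pads) lies 2 mm behind it; z points along the fingers, y is the line along which they close (so a half turn about z gives the same grasp; the last joint's range is limited). The gripper opens to 93 mm and grips with 3 to 60 N. Pads are 15 mm wide; open, the fingers measure 128 mm over their backs; the gripper's body (75 mm by 188 mm) begins 65 mm behind the grasp point.
Start: joints at [1.096, 0.116, 1.442, -0, 1.584, -0.038], TCP at [0.286, 0.612, 0.236] pointing down, gripper open.
Joint ranges: [-2.83, 2.83], [-0.83, 2.19], [0.07, 2.5], [-1.14, 4.28], [0.01, 3], [-2.97, 2.97]. Speed limits (rad/s): [1.89, 1.89, 2.22, 3.14, 3.14, 3.14].

INTERFACE

Orientations are given as a unit quaternion [x, y, z, w].
In Python, from plant import ctrl, imaging gives the robot as it stands.
- The arm moves only by the shell command python3 -m inch 'ROWS' [FORCE]. ROWS is JSON, a list that holds one entry, the list of rows, each a list of 7 numbers: the shift along the world's x, y, z in mm, then the turn, a rotation vector about the world's x, y, z in degrees, then the opening, from -1 (shut) to 1 (fully open). A call has 1 to 10 rows; each row is the pose to reach, as a shift and turn from the pose commanded when the call began; what a row does not reach only later rows make up. A row lasts 1/8 s, in which the tool goes at most 62.5 mm and 10.7 degrees, less where a joint would pass 70% of its speed; a pose out of reach is approached as far as the arm can. A call with a gripper value outside its range is refused whole. The fingers move at their own pace and stop on an object; FORCE is the grip in N (left out, the last holds). Time passes only in rows, so rows that repeat a pose let the fingers close. It gives the time, the measured TCP pose, the force, the opening and the grip force at its end, in the units of the state.
- ctrl.state(): the state, without advancing time (a new reading comes with each control period).
- imaging.get_image(name): name is "side" or "top"; returns a dict with "frame" (420x560x3 uint8, red, green, blue), "range_z" (420x560 float32, m along the optical axis (not along the pixel's ray), 0 where there is no reading), "fx", "fy", "cx", "cy" (pixels), "xyz" and "orientation" of the camera in the world. Camera axes: x right, y up, looking along -z (the intrinsics and any distortion apply to the point x, -y, -z); pixel columns grow to the right and rows downward; lengths in m; the calibration is good to about 2 mm. A picture is of the moment at which its call begins.
- ctrl.finish_job(): hands the job in; it is judged then, once.
The state is a dict: "clock": time; "joint_pos": joint angles; "joint_vel": joint speeds; "joint_torque": joint torques, N m; "tool_pos": TCP position; "ee_rot": TCP orientation; "contact_force": force on the tool from outside, world axes, zero at the start; "moment": the same for the moment, N m; "width": opening from 0.0 (shut) to 1.0 (fully open); "grip_force": force on a finger pad.
Only numpy, scipy, OpenCV 4.12 (cv2) and the standard library are available. Lean on these libraries where they do the work, as an engineer would, in place of code of your own. Each camera call takes 0.05 s, during which the arm holds its last target. There are 200 camera calls.

## Working session

There is one attempt and no reset: what is moved stays moved. The work goes in short steps, Python scripts to look and compute and a shell command to move; the robot and the scene stay as the last step left them, time stands still between calls to the robot, and variables do not carry over. Pictures are saved under pics/ and viewed, at most 17 in all, crops included, and the job is handed in when it is done.

```bash
mkdir -p pics; ls; cat > h.py <<'E'
import numpy as np, cv2
from scipy.spatial.transform import Rotation as R
from plant import ctrl, imaging
def world(im):
    d=im["range_z"]; h,w=d.shape; u,v=np.meshgrid(np.arange(w),np.arange(h))
    p=np.stack([(u-im["cx"])/im["fx"]*d,-(v-im["cy"])/im["fy"]*d,-d],-1)
    return p@R.from_quat(im["orientation"]).as_matrix().T+np.array(im["xyz"])
def save(im,name,crop=None,s=1):
    f=im["frame"][...,::-1]
    if crop: f=f[crop[1]:crop[3],crop[0]:crop[2]]
    cv2.imwrite("pics/"+name,cv2.resize(f,None,fx=s,fy=s,interpolation=cv2.INTER_CUBIC))
E
python3 - <<'E'
from h import *
for n in("top","side"):
    im=imaging.get_image(n); save(im,n+"0.png"); np.savez(n+"0.npz",**im)
    print(n,[im[k] for k in("fx","fy","cx","cy","xyz","orientation")],[k for k in im])
    W=world(im); print(W[::70,::80].round(2).tolist() if n=="top" else "")
print(ctrl.state())
E
```

```text
pics
top [384.62959030262294, 384.62959030262294, 282.6341759513548, 210.2562263537587, array([ 0.4069003 , -0.03995512,  1.16154024]), array([ 0.02373907, -0.02333955, -0.69957415,  0.7137841 ])] ['frame', 'range_z', 'fx', 'fy', 'cx', 'cy', 'xyz', 'orientation']
[[[1.6, 1.46, -0.76], [1.6, 1.03, -0.75], [1.61, 0.62, -0.75], [1.62, 0.2, -0.75], [1.63, -0.21, -0.76], [1.63, -0.62, -0.74], [1.64, -1.03, -0.74]], [[0.98, 0.99, -0.19], [0.91, 0.6, 0.0], [0.91, 0.35, -0.0], [0.92, 0.1, 0.0], [0.92, -0.15, 0.01], [0.91, -0.38, 0.04], [0.93, -0.64, 0.0]], [[0.73, 0.99, -0.21], [0.69, 0.59, 0.0], [0.68, 0.33, 0.05], [0.69, 0.09, 0.05], [0.7, -0.15, 0.0], [0.7, -0.38, 0.04], [0.71, -0.64, -0.0]], [[0.51, 1.37, -0.75], [0.47, 0.55, 0.05], [0.48, 0.33, -0.0], [0.48, 0.09, -0.0], [0.49, -0.15, 0.0], [0.49, -0.39, -0.0], [0.48, -0.54, 0.19]], [[0.3, 0.57, 0.32], [0.26, 0.56, -0.0], [0.27, 0.33, -0.0], [0.27, 0.08, 0.0], [0.28, -0.15, -0.0], [0.28, -0.39, 0.0], [0.29, -0.63, -0.0]], [[0.23, 0.39, 0.57], [0.08, 0.51, 0.08], [0.06, 0.32, 0.0], [0.07, 0.08, 0.01], [0.07, -0.16, -0.0], [0.08, -0.39, -
[... 288 characters left out ...]
{'clock': 0.1, 'joint_pos': array([ 1.09619763e+00,  1.16433795e-01,  1.44222417e+00,  3.61334097e-05,
        1.58402309e+00, -3.78058441e-02]), 'joint_vel': array([ 0.00071456, -0.00018999, -0.00219351,  0.00063389,  0.00126968,
        0.00011363]), 'joint_torque': array([ 2.48247590e-03, -7.22898173e+01, -6.23857284e+01,  7.81224528e-02,
        2.28232431e-02, -4.76873743e-05]), 'tool_pos': array([0.28546807, 0.61146313, 0.23496589]), 'ee_rot': array([ 2.16664163e-01,  9.76246047e-01, -5.21856441e-04, -1.55379875e-04]), 'contact_force': array([ 0.40005892, -0.37535031, -1.3850718 ]), 'moment': array([ 0.02932574,  0.02622745, -0.01781309]), 'grip_force': 0.0, 'width': 0.999740683581011}
```

View pics/top0.png

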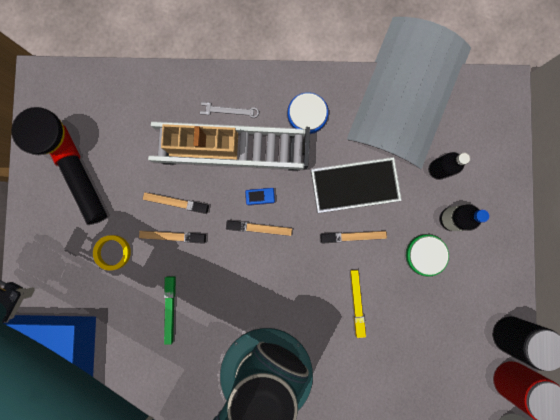

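View pics/side0.png

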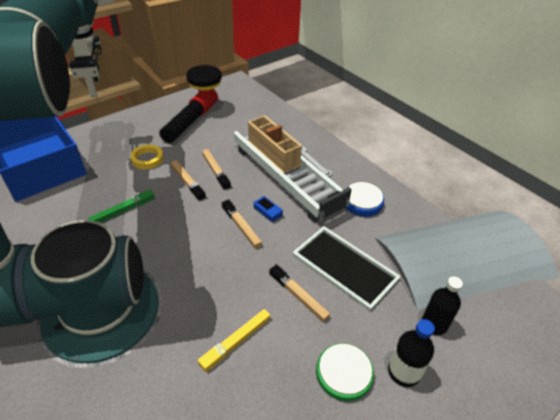

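The top view shows the caddy at (198,140) on the lane, the stop at (307,147) and the tray at (357,185). Brush candidates are (175,203), (172,237), (260,228) and (352,237), each with a pale handle and black bristles. The green bar at (169,310) and the yellow bar at (358,303) are look-alikes and will be left alone. I'll confirm this in one enlarged crop and measure.

```bash
cat >> h.py <<'E'
def brushes(im,W):
    """handles: wood coloured blobs low on the bench -> centre, yaw of b, bristle checked by dark side"""
    hsv=cv2.cvtColor(im["frame"],cv2.COLOR_RGB2HSV)
    m=((hsv[...,0]>8)&(hsv[...,0]<20)&(hsv[...,1]>90)&(hsv[...,2]>70)&(W[...,2]>.008)&(W[...,2]<.04)).astype(np.uint8)
    dk=(im["frame"].max(2)<55)&(W[...,2]>.010)&(W[...,2]<.04)
    n,l,st,c=cv2.connectedComponentsWithStats(m); out=[]
    for i in range(1,n):
        if st[i,4]<150: continue
        P=W[l==i]; (cx,cy),(a,b),_=cv2.minAreaRect((P[:,:2]*1000).astype(np.float32))
        x=P[:,:2].mean(0); d=np.linalg.svd(P[:,:2]-x,full_matrices=False)[2][0]
        e=[(np.linalg.norm(W[...,:2]-(x+s*.1*d),axis=-1)<.025) & dk for s in(1,-1)]
        if e[1].sum()>e[0].sum(): d=-d
        k=max(e,key=lambda q:q.sum()); bl=W[k][:,:2].mean(0) if k.any() else x
        t=(P[:,:2]-np.array([cx,cy])/1000)@d
        print("handle px",c[i].round(),"centre",x.round(4),"len",round(float(np.ptp(t)),3),"wid",round(min(a,b)),"yaw_b",round(float(np.degrees(np.arctan2(d[1],d[0]))),1),"bristle px n",k.sum(),"centre",bl.round(4),"pred bristle",(x+.0975*d).round(4),"z",P[:,2].mean().round(3))
E
python3 - <<'E'
from h import *
im=dict(np.load("top0.npz")); W=world(im); save(im,"crop.png",(120,90,420,340),2.5)
brushes(im,W)
def rect(m,n):
    P=(W[m][:,:2]*1000).astype(np.float32); r=cv2.minAreaRect(P); print(n,len(P),np.round(r[0],1),np.round(r[1],1),round(r[2],1),"z",W[m][:,2].mean().round(3))
box=np.zeros(W.shape[:2],bool); box[110:180,140:320]=1
z=W[...,2]
c=box&(z>.122)&(z<.139);c[:,300:]=0; rect(c,"caddy rim")
rect(box&(z>.144)&(z<.16),"mid wall")
s=box&(z>.085)&(z<.11); s[:,:295]=0; rect(s,"stop")
r=box&(z>.06)&(z<.072); r[:,:145]=0; rect(r,"rails")
t=np.zeros_like(box); t[150:220,303:410]=1
rm=t&(im["frame"].min(2)>150)&(z<.025); rect(rm,"tray rim")
fl=t&(im["frame"].max(2)<50)&(z<.025); rect(fl,"tray floor")
E
```

```text
handle px [165. 200.] centre [0.5061 0.3128] len 0.132 wid 21 yaw_b -100.5 bristle px n 109 centre [0.4877 0.2093] pred bristle [0.4884 0.2169] z 0.022
handle px [269. 229.] centre [0.4258 0.0011] len 0.132 wid 21 yaw_b 84.7 bristle px n 110 centre [0.4362 0.1051] pred bristle [0.4348 0.0982] z 0.022
handle px [161. 236.] centre [0.4008 0.3189] len 0.133 wid 22 yaw_b -93.0 bristle px n 117 centre [0.3974 0.2163] pred bristle [0.3957 0.2215] z 0.022
handle px [364. 236.] centre [ 0.4123 -0.2797] len 0.135 wid 21 yaw_b 94.2 bristle px n 111 centre [ 0.4052 -0.1758] pred bristle [ 0.4051 -0.1825] z 0.022
caddy rim 590 [669.1 197.3] [198.6  67.7] 88.6 z 0.129
mid wall 113 [668.8 197. ] [14.8 53.3] 88.5 z 0.149
stop 210 [660.1 -99.3] [ 18.1 111.8] 88.5 z 0.094
rails 1344 [667.4 124.7] [453.1 113.9] 88.3 z 0.065
tray rim 598 [ 567.2 -258.9] [136.9 259.4] 9.5 z 0.013
tray floor 2872 [ 592.  -239.9] [171.1 262.8] 9.2 z 0.004
```

View pics/crop.png

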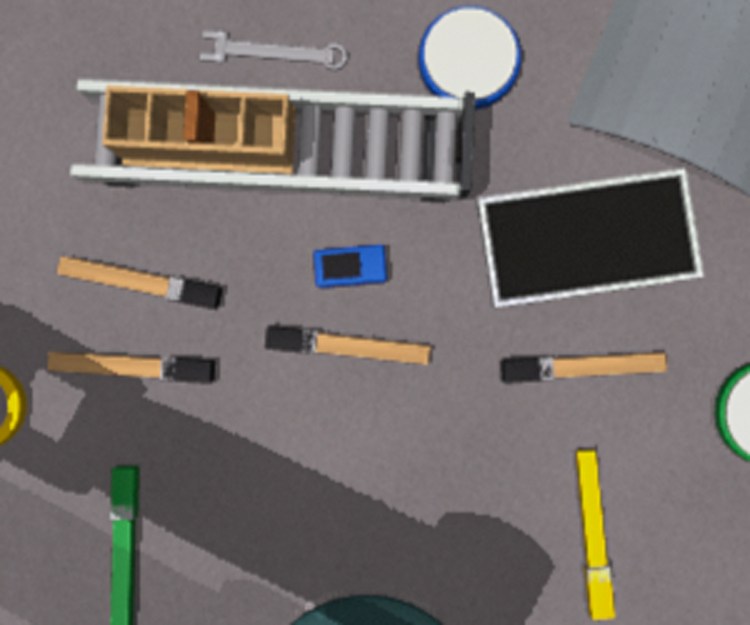

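Confirmed: four wooden brushes with black bristles are the ones meant, and the green and yellow bars are not. Next I move above the caddy's middle wall and measure the tray accurately.

```bash
python3 -m inch '[[[383,-414,0,0,0,23.4,0],[383,-414,0,0,0,23.4,-0.05],[383,-414,0,0,0,23.4,-0.05],[383,-414,0,0,0,23.4,-0.05],[383,-414,0,0,0,23.4,-0.05],[383,-414,0,0,0,23.4,-0.05],[383,-414,0,0,0,23.4,-0.05],[383,-414,0,0,0,23.4,-0.05],[383,-414,0,0,0,23.4,-0.05],[383,-414,0,0,0,23.4,-0.05]]]'
python3 -m inch '[[[0,0,0,0,0,0,-0.05],[0,0,0,0,0,0,-0.05],[0,0,0,0,0,0,-0.05]]]'
python3 - <<'E'
from h import *
im=dict(np.load("top0.npz")); W=world(im)
t=np.zeros(W.shape[:2],np.uint8); t[150:220,303:410]=1
rm=((im["frame"].min(2)>140)*t).astype(np.uint8)
n,l,st,_=cv2.connectedComponentsWithStats(rm); rm=(l==1+st[1:,4].argmax()).astype(np.uint8)
cn=max(cv2.findContours(rm,cv2.RETR_EXTERNAL,cv2.CHAIN_APPROX_NONE)[0],key=len)
r=cv2.minAreaRect(cn); b=cv2.boxPoints(r); print(r)
Rm=R.from_quat(im["orientation"]).as_matrix(); o=im["xyz"]
def ray(u,v,z):
    d=Rm@np.array([(u-im["cx"])/im["fx"],-(v-im["cy"])/im["fy"],-1]); return o+d*(z-o[2])/d[2]
p=np.array([ray(u,v,.016) for u,v in b]); print(p.round(4), p.mean(0).round(4))
e=[p[i]-p[(i+1)%4] for i in range(4)]; print([ (round(np.linalg.norm(x),4),round(float(np.degrees(np.arctan2(x[1],x[0]))),1)) for x in e])
print(ctrl.state()["tool_pos"],ctrl.state()["ee_rot"],ctrl.state()["joint_pos"].round(3))
E
```

```text
clock: 1.35
tool_pos: [0.6704, 0.1944, 0.2345]
ee_rot: [0.016, 1.0, -0.0, -0.001]
contact_force: [-0.7, 0.5, -0.8]
width: 0.478
grip_force: 0.0
clock: 1.72
tool_pos: [0.6679, 0.1987, 0.236]
ee_rot: [0.013, 1.0, 0.0, 0.0]
contact_force: [-0.8, -0.8, 0.3]
width: 0.473
grip_force: 0.0
((355.96826171875, 184.45477294921875), (45.29328536987305, 85.04852294921875), 81.46923065185547)
[[ 0.6112 -0.1199  0.016 ]
 [ 0.6547 -0.3728  0.016 ]
 [ 0.5195 -0.3929  0.016 ]
 [ 0.4767 -0.142   0.016 ]] [ 0.5655 -0.2569  0.016 ]
[(np.float64(0.2565), 99.8), (np.float64(0.1366), 8.5), (np.float64(0.2545), -80.3), (np.float64(0.1363), -170.7)]
[0.66792676 0.19871686 0.23595185] [1.34597042e-02 9.99909396e-01 7.74624217e-05 1.75151455e-04] [ 0.253  0.163  1.389  0.     1.589 -1.291]
```

```bash
python3 -m inch '[[[0,0,-30,0,0,0,-0.05],[0,0,-60,0,0,0,-0.05],[0,0,-80,0,0,0,-0.05],[0,0,-98,0,0,0,-0.05],[0,0,-98,0,0,0,-0.05],[0,0,-98,0,0,0,-1],[0,0,-98,0,0,0,-1],[0,0,-98,0,0,0,-1],[0,0,-98,0,0,0,-1],[0,0,-98,0,0,0,-1]]]' 12
```

```text
clock: 2.98
tool_pos: [0.6687, 0.1976, 0.1381]
ee_rot: [0.014, 1.0, 0.0, 0.0]
contact_force: [-0.6, 0.2, 5.0]
width: 0.148
grip_force: 12.0
```

```bash
python3 -m inch '[[[-0.3,-10,0,0,0,0,-1],[-0.8,-28,0,0,0,0,-1],[-1.3,-46,0,0,0,0,-1],[-1.8,-64,0,0,0,0,-1],[-2.3,-82,0,0,0,0,-1],[-2.8,-100,0,0,0,0,-1],[-3.3,-118,0,0,0,0,-1],[-3.8,-136,0,0,0,0,-1],[-4.2,-150,0,0,0,0,-1],[-4.5,-160,0,0,0,0,-1]]]'
python3 -m inch '[[[-0.2,-6,0,0,0,0,-1],[-0.3,-12,0,0,0,0,-1],[-0.5,-18,0,0,0,0,-1],[-0.6,-22,0,0,0,0,-1],[-0.7,-26,0,0,0,0,-1],[-0.7,-28,0,0,0,0,-1],[-0.7,-28,0,0,0,0,-1]]]'
```

```text
clock: 4.22
tool_pos: [0.6639, 0.0365, 0.1381]
ee_rot: [0.014, 1.0, 0.0, 0.0]
contact_force: [-1.9, 0.0, 5.5]
width: 0.155
grip_force: 12.0
clock: 5.1
tool_pos: [0.6631, 0.0088, 0.1381]
ee_rot: [0.014, 1.0, -0.0, -0.0]
contact_force: [-2.5, -0.8, 6.5]
width: 0.151
grip_force: 12.0
```

Creeping on until contact shows.

```bash
python3 -m inch '[[[0,-2,0,0,0,0,-1],[0,-3,0,0,0,0,-1],[0,-4,0,0,0,0,-1],[0,-4,0,0,0,0,-1]]]'
python3 -m inch '[[[0,-1,0,0,0,0,-1],[0,-2,0,0,0,0,-1],[0,-2,0,0,0,0,-1],[0,-2,0,0,0,0,-1]]]'
python3 - <<'E'
from h import *
im=imaging.get_image("top"); W=world(im); z=W[...,2]; save(im,"c2.png",(180,90,380,240),3)
box=np.zeros(z.shape,bool); box[105:180,150:300]=1
m=box&(z>.122)&(z<.139); r=cv2.minAreaRect((W[m][:,:2]*1000).astype(np.float32)); print(r)
E
```

```text
clock: 5.6
tool_pos: [0.663, 0.005, 0.1381]
ee_rot: [0.014, 1.0, -0.0, -0.0]
contact_force: [-2.9, -0.4, 6.9]
width: 0.148
grip_force: 12.0
clock: 6.1
tool_pos: [0.663, 0.003, 0.1381]
ee_rot: [0.014, 1.0, -0.0, -0.0]
contact_force: [-3.4, 0.3, 6.8]
width: 0.148
grip_force: 12.0
((659.488525390625, 1.4750213623046875), (165.9697265625, 61.680442810058594), 87.02788543701172)
```

View pics/c2.png

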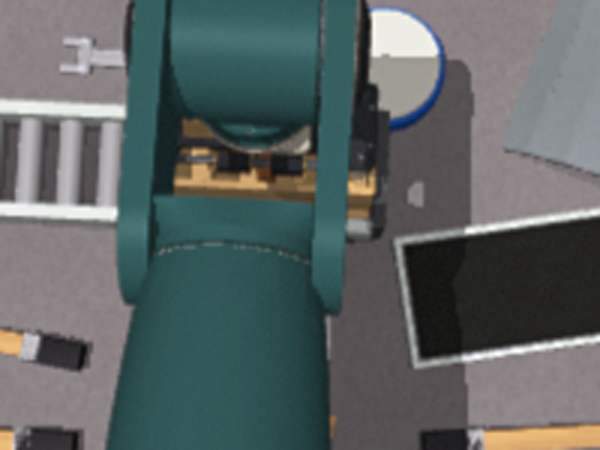

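```bash
python3 -m inch '[[[0,-1,0,0,0,0,-1],[0,-2,0,0,0,0,-1],[0,-2,0,0,0,0,-1]]]'
python3 -m inch '[[[0,-1,0,0,0,0,-1],[0,-2,0,0,0,0,-1],[0,-2,0,0,0,0,-1]]]'
python3 -m inch '[[[0,-1,0,0,0,0,-1],[0,-2,0,0,0,0,-1],[0,-2,0,0,0,0,-1],[0,-2,0,0,0,0,-1]]]'
```

```text
clock: 6.52
tool_pos: [0.663, 0.0013, 0.1381]
ee_rot: [0.014, 1.0, 0.0, -0.0]
contact_force: [-4.9, 2.1, 8.0]
width: 0.15
grip_force: 12.0
clock: 6.9
tool_pos: [0.6631, 0.0011, 0.1381]
ee_rot: [0.014, 1.0, 0.002, -0.0]
contact_force: [-2.6, 16.1, 6.7]
width: 0.152
grip_force: 12.0
clock: 7.4
tool_pos: [0.6631, 0.0002, 0.1382]
ee_rot: [0.013, 1.0, 0.003, -0.0]
contact_force: [-3.2, 23.9, 6.9]
width: 0.172
grip_force: 12.0
```

```bash
python3 -m inch '[[[0,2,0,0,0,0,-1],[0,2,0,0,0,0,-1],[0,2,0,0,0,0,-1],[0,2,0,0,0,0,-1],[0,2,0,0,0,0,-1]]]' 12
python3 -m inch '[[[0,0,0,0,0,0,-1],[0,0,0,0,0,0,-1],[0,0,5,0,0,0,-1],[0,0,20,0,0,0,-1],[0,0,45,0,0,0,-1],[0,0,75,0,0,0,-1],[0,0,105,0,0,0,-1],[0,0,120,0,0,0,-1],[0,0,120,0,0,0,-1]]]' 45
```

```text
clock: 8.02
tool_pos: [0.6631, 0.0012, 0.1381]
ee_rot: [0.014, 1.0, 0.002, -0.0]
contact_force: [-3.3, 15.1, 7.0]
width: 0.146
grip_force: 12.0
clock: 9.15
tool_pos: [0.6634, -0.0007, 0.2576]
ee_rot: [0.014, 1.0, -0.0, 0.0]
contact_force: [-1.1, -0.0, -6.6]
width: 0.149
grip_force: 45.0
```

```bash
python3 -m inch '[[[-10,-30,0,0,0,1.2,-1],[-22,-60,0,0,0,2.5,-1],[-34,-90,0,0,0,3.8,-1],[-46,-120,0,0,0,5.1,-1],[-57,-150,0,0,0,6.4,-1],[-69,-180,0,0,0,7.7,-1],[-81,-210,0,0,0,9,-1],[-90,-240,0,0,0,10,-1],[-97,-258,0,0,0,10.9,-1],[-97,-258,0,0,0,10.9,-1]]]'
python3 -m inch '[[[0,0,0,0,0,0,-1],[0,0,0,0,0,0,-1],[0,0,0,0,0,0,-1]]]'
python3 - <<'E'
from h import *
for n in("top","side"):
    im=imaging.get_image(n); save(im,n+"3.png",(200,100,480,310) if n=="top" else (180,80,460,290),2)
a=cv2.imread("pics/top3.png");b=cv2.imread("pics/side3.png"); cv2.imwrite("pics/j3.png",cv2.resize(np.hstack([a,b]),(800,300)))
E
```

```text
clock: 10.4
tool_pos: [0.5655, -0.2593, 0.2557]
ee_rot: [-0.08, 0.997, 0.001, -0.001]
contact_force: [-0.1, 0.6, -6.2]
width: 0.142
grip_force: 45.0
clock: 10.78
tool_pos: [0.5666, -0.2579, 0.2576]
ee_rot: [-0.081, 0.997, 0.0, -0.0]
contact_force: [-0.1, -0.1, -6.7]
width: 0.146
grip_force: 45.0
```

View pics/j3.png

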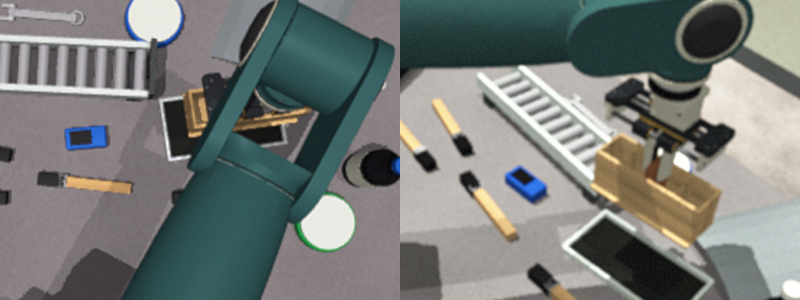

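```bash
python3 -m inch '[[[0,0,-25,0,0,0,-1],[0,0,-55,0,0,0,-1],[0,0,-85,0,0,0,-1],[0,0,-115,0,0,0,-1],[0,0,-140,0,0,0,-1],[0,0,-152,0,0,0,-1],[0,0,-158,0,0,0,-1],[0,0,-162,0,0,0,-1],[0,0,-164,0,0,0,-1],[0,0,-166,0,0,0,-1]]]'
python3 -m inch '[[[0,0,0,0,0,0,-1],[0,0,0,0,0,0,-1]]]'
```

```text
clock: 12.12
tool_pos: [0.5666, -0.2585, 0.0921]
ee_rot: [-0.081, 0.997, -0.0, 0.0]
contact_force: [-0.3, -3.9, 5.8]
width: 0.144
grip_force: 45.0
clock: 12.38
tool_pos: [0.5666, -0.2585, 0.0921]
ee_rot: [-0.081, 0.997, -0.0, 0.0]
contact_force: [-0.6, -1.4, -1.9]
width: 0.148
grip_force: 45.0
```

```bash
python3 -m inch '[[[0,0,0,0,0,0,-0.1],[0,0,0,0,0,0,-0.1],[0,0,0,0,0,0,-0.1],[0,0,0,0,0,0,-0.1],[0,0,0,0,0,0,-0.1],[0,0,30,0,0,0,-0.1],[0,0,70,0,0,0,-0.1],[0,0,110,0,0,0,-0.1],[0,0,140,0,0,0,-0.1],[0,0,140,0,0,0,-0.1]]]'
python3 -m inch '[[[-10,5,0,0,0,-10,0],[-30,10,0,0,0,-20,0],[-60,20,0,0,0,-30,0.2],[-100,40,0,0,0,-40,0.2],[-130,60,0,0,0,-50,0.2],[-161,80,0,0,0,-60,0.2],[-161,80,0,0,0,-70,0.2],[-161,80,0,0,0,-80,0.2],[-161,80,0,0,0,-90,0.2],[-161,80,0,0,0,-95,0.2]]]'
python3 - <<'E'
from h import *
im=imaging.get_image("top"); W=world(im); z=W[...,2]; save(im,"t4.png",(130,100,430,320),2.5)
np.savez("top4.npz",**im); brushes(im,W)
s=ctrl.state(); print(s["tool_pos"],s["joint_pos"].round(2), s["ee_rot"].round(3))
E
```

```text
clock: 13.62
tool_pos: [0.567, -0.2587, 0.2343]
ee_rot: [-0.081, 0.997, -0.001, 0.002]
contact_force: [-0.9, -0.3, 0.1]
width: 0.446
grip_force: 0.0
clock: 14.88
tool_pos: [0.4051, -0.1783, 0.2305]
ee_rot: [0.682, 0.732, -0.0, -0.001]
contact_force: [0.5, -0.2, 0.3]
width: 0.598
grip_force: 0.0
handle px [349. 183.] centre [ 0.5707 -0.237 ] len 0.048 wid 31 yaw_b -171.6 bristle px n 0 centre [ 0.5707 -0.237 ] pred bristle [ 0.4743 -0.2513] z 0.014
handle px [333. 185.] centre [ 0.5635 -0.1896] len 0.049 wid 33 yaw_b -167.0 bristle px n 0 centre [ 0.5635 -0.1896] pred bristle [ 0.4685 -0.2115] z 0.014
handle px [165. 200.] centre [0.5062 0.313 ] len 0.134 wid 21 yaw_b -100.5 bristle px n 107 centre [0.4878 0.2096] pred bristle [0.4884 0.2171] z 0.022
handle px [269. 229.] centre [0.4258 0.0011] len 0.133 wid 21 yaw_b 84.6 bristle px n 108 centre [0.4365 0.1051] pred bristle [0.435  0.0982] z 0.022
handle px [161. 235.] centre [0.4009 0.3196] len 0.133 wid 21 yaw_b -92.7 bristle px n 113 centre [0.3973 0.2167] pred bristle [0.3963 0.2222] z 0.022
[ 0.40514363 -0.17827444  0.23052037] [-0.47 -0.41  1.92  0.    1.63 -0.54] [ 0.683  0.73  -0.    -0.001]
```

View pics/t4.png

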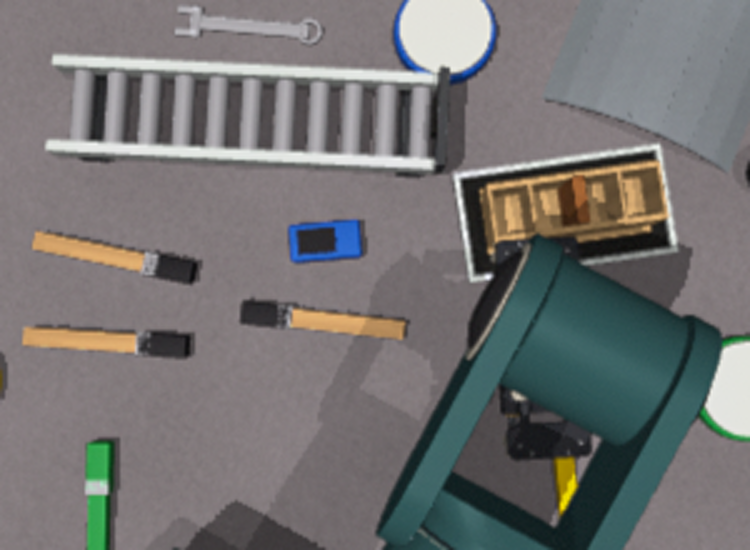

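```bash
python3 - <<'E'
from h import *
im=dict(np.load("top4.npz")); W=world(im); z=W[...,2]
box=np.zeros(z.shape,bool); box[150:220,310:400]=1
m=(box&(z>.074)&(z<.092)).astype(np.uint8)
n,l,st,_=cv2.connectedComponentsWithStats(m); m=l==1+st[1:,4].argmax()
r=cv2.minAreaRect((W[m][:,:2]*1000).astype(np.float32)); print(r,W[m][:,2].mean())
m=box&(z>.097)&(z<.112); print(cv2.minAreaRect((W[m][:,:2]*1000).astype(np.float32)),m.sum())
E
python3 -m inch '[[[0,0,0,-10,-0.7,0,0.2],[0,0,0,-20,-1.5,0,0.2],[0,0,0,-30,-2.2,0,0.2],[0,0,0,-40,-2.9,0,0.2],[0,0,0,-44.9,-3.3,0,0.2],[0,0,0,-44.9,-3.3,0,0.2],[0,0,0,-44.9,-3.3,0,0.2],[0,0,0,-44.9,-3.3,0,0.2]]]'
python3 -c "
from h import *
s=ctrl.state(); print(s['joint_pos'].round(2)); print(R.from_quat(s['ee_rot']).as_matrix().round(3))"
```

```text
((567.5803833007812, -256.26934814453125), (66.41134643554688, 198.6536865234375), 9.386953353881836) 0.08288978432170294
((567.76220703125, -256.6470642089844), (53.76008987426758, 14.82235050201416), 10.058381080627441) 106
clock: 15.92
tool_pos: [0.4053, -0.1789, 0.232]
ee_rot: [0.629, 0.677, -0.26, 0.28]
contact_force: [-0.5, -1.3, 0.4]
width: 0.601
grip_force: 0.0
[-0.01 -0.52  2.12 -0.78  1.49 -0.03]
[[-0.052  0.997  0.051]
 [ 0.706  0.073 -0.705]
 [-0.707 -0.    -0.708]]
```

```bash
python3 -m inch '[[[0,0,-30,0,0,0,0.2],[0,0,-65,0,0,0,0.2],[0,0,-100,0,0,0,0.2],[0,0,-135,0,0,0,0.2],[0,0,-165,0,0,0,0.2],[0,0,-185,0,0,0,0.2],[0,0,-198,0,0,0,0.2],[0,0,-205,0,0,0,0.2],[0,0,-209,0,0,0,0.2],[0,0,-209,0,0,0,0.2]]]'
python3 -c "
from h import *
s=ctrl.state(); print(s['joint_pos'].round(2)); print(R.from_quat(s['ee_rot']).as_matrix().round(3))
im=imaging.get_image('side'); save(im,'s5.png',(200,180,400,330),3)"
```

```text
clock: 17.18
tool_pos: [0.4056, -0.1784, 0.0229]
ee_rot: [0.628, 0.677, -0.261, 0.28]
contact_force: [-1.1, 1.2, 0.8]
width: 0.598
grip_force: 0.0
[-0.01 -0.27  2.32 -0.86  1.19  0.3 ]
[[-0.053  0.997  0.052]
 [ 0.705  0.074 -0.705]
 [-0.707 -0.    -0.707]]
```

View pics/s5.png

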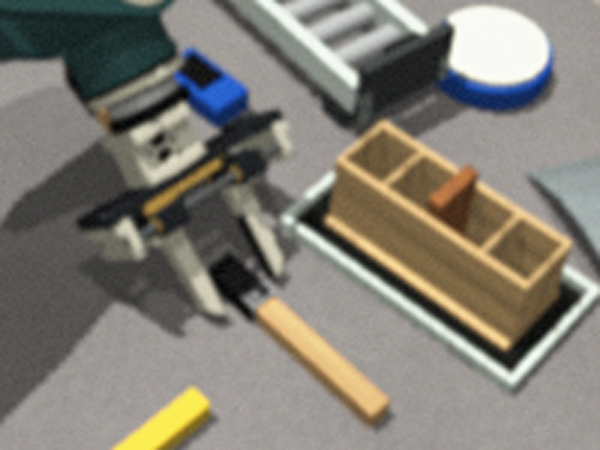

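```bash
python3 -m inch '[[[0,0,-1,0,0,0,-1],[0,0,-1,0,0,0,-1],[0,0,-1,0,0,0,-1],[0,0,-1,0,0,0,-1],[0,0,-1,0,0,0,-1],[0,0,30,0,0,0,-1],[0,0,75,0,0,0,-1],[0,0,130,0,0,0,-1],[0,0,190,0,0,0,-1],[0,0,250,0,0,0,-1]]]' 50
python3 -m inch '[[[0,0,20,10,0.7,0,-1],[0,0,40,20,1.5,0,-1],[0,0,47,30,2.2,0,-1],[0,0,47,40,2.9,0,-1],[0,0,47,50,3.7,0,-1],[0,0,47,60,4.4,0,-1],[0,0,47,70,5.1,0,-1],[0,0,47,80,5.9,0,-1],[0,0,47,89.8,6.6,0,-1],[0,0,47,89.8,6.6,0,-1]]]'
python3 -c "
from h import *
s=ctrl.state(); print(s['joint_pos'].round(2)); print(R.from_quat(s['ee_rot']).as_matrix().round(3))"
```

```text
clock: 18.48
tool_pos: [0.4049, -0.1783, 0.2745]
ee_rot: [0.628, 0.677, -0.261, 0.28]
contact_force: [1.3, 0.6, -1.2]
width: 0.299
grip_force: 50.0
clock: 19.73
tool_pos: [0.4052, -0.1795, 0.3175]
ee_rot: [0.629, 0.676, 0.261, -0.282]
contact_force: [1.3, -0.1, 0.4]
width: 0.298
grip_force: 50.0
[-0.78 -0.12  1.68  0.59  2.14 -0.67]
[[-0.049  0.997 -0.053]
 [ 0.703  0.072  0.708]
 [ 0.71  -0.002 -0.705]]
```

```bash
cat >> h.py <<'E'
def hung(pred,zlo=.112,zhi=.34):
    for n in("side","top"):
        im=imaging.get_image(n); W=world(im); hsv=cv2.cvtColor(im["frame"],cv2.COLOR_RGB2HSV)
        m=(hsv[...,0]>6)&(hsv[...,0]<22)&(hsv[...,1]>80)&(W[...,2]>zlo)&(W[...,2]<zhi)&(np.hypot(W[...,0]-pred[0],W[...,1]-pred[1])<.09)
        P=W[m]; print(n,len(P),end=" ")
        if len(P)>30:
            k=cv2.erode(m.astype(np.uint8),np.ones((3,3)))>0; Q=W[k] if k.sum()>30 else P
            c=Q.mean(0); d=np.linalg.svd(Q-c,full_matrices=False)[2][0]; d*=np.sign(d[2]); print("c",c.round(4),"axis",d.round(3),"zmin",P[:,2].min().round(4),"zmax",P[:,2].max().round(4))
        else: print()
E
python3 -m inch '[[[20,-2,0,0,0,1,-1],[45,-5,0,0,0,2,-1],[80,-8,0,0,0,3,-1],[115,-12,0,0,0,4,-1],[140,-14,0,0,0,5,-1],[152,-15,0,0,0,5.2,-1],[152,-15,0,0,0,5.2,-1],[152,-15,0,0,0,5.2,-1]]]'
python3 -c "
from h import *
hung((.5556,-.1834)); s=ctrl.state(); print(s['tool_pos'])"
```

```text
clock: 20.72
tool_pos: [0.5567, -0.1933, 0.3201]
ee_rot: [0.597, 0.705, 0.248, -0.291]
contact_force: [-0.1, 0.0, -0.4]
width: 0.298
grip_force: 50.0
side 449 c [ 0.5481 -0.19    0.2197] axis [-0.011 -0.006  1.   ] zmin 0.151 zmax 0.2924
top 115 c [ 0.5467 -0.1736  0.2198] axis [-0.002  0.021  1.   ] zmin 0.1506 zmax 0.3261
[ 0.55674012 -0.19343412  0.32009899]
```

```bash
python3 -m inch '[[[0,0,-20,0,0,0,-1],[0,0,-45,0,0,0,-1],[0,0,-70,0,0,0,-1],[0,0,-95,0,0,0,-1],[0,0,-115,0,0,0,-1],[0,0,-128,0,0,0,-1],[0,0,-133,0,0,0,-1],[0,0,-136,0,0,0,-1],[0,0,-137,0,0,0,-1],[0,0,-137,0,0,0,-1]]]'
python3 -m inch '[[[0,0,0,0,0,0,0.0],[0,0,0,0,0,0,0.0],[0,0,0,0,0,0,0.0],[0,0,0,0,0,0,0.0],[0,0,0,0,0,0,0.0],[0,-20,20,0,0,0,0.1],[0,-40,40,0,0,0,0.1],[0,-60,80,0,0,0,0.1],[0,-60,130,0,0,0,0.1],[0,-60,150,0,0,0,0.1]]]'
python3 -c "
from h import *
im=imaging.get_image('top'); brushes(im,world(im)); save(im,'t6.png',(130,100,430,320),2); j=imaging.get_image('side'); save(j,'s6.png',(250,150,450,330),2.4)
hung((.5556,-.1834)); 
a=cv2.imread('pics/t6.png');b=cv2.imread('pics/s6.png');h=min(len(a),len(b)); c=np.hstack([a[:h],b[:h]]);cv2.imwrite('pics/j6.png',cv2.resize(c,(800,int(h*800/c.shape[1]))))
s=ctrl.state(); print(s['tool_pos'],s['joint_pos'].round(2))"
```

```text
clock: 22.08
tool_pos: [0.5574, -0.1934, 0.1831]
ee_rot: [0.597, 0.705, 0.248, -0.292]
contact_force: [0.6, -0.2, -0.8]
width: 0.296
grip_force: 50.0
clock: 23.32
tool_pos: [0.5575, -0.2537, 0.3355]
ee_rot: [0.597, 0.706, 0.248, -0.29]
contact_force: [-0.3, -0.2, -0.1]
width: 0.55
grip_force: 0.0
handle px [350. 183.] centre [ 0.5695 -0.2395] len 0.049 wid 29 yaw_b -174.9 bristle px n 0 centre [ 0.5695 -0.2395] pred bristle [ 0.4724 -0.2482] z 0.015
handle px [352. 194.] centre [ 0.535  -0.2463] len 0.202 wid 72 yaw_b -87.2 bristle px n 0 centre [ 0.535  -0.2463] pred bristle [ 0.5398 -0.3437] z 0.016
handle px [165. 200.] centre [0.5062 0.313 ] len 0.133 wid 21 yaw_b -100.5 bristle px n 101 centre [0.4884 0.2096] pred bristle [0.4884 0.2171] z 0.022
handle px [269. 229.] centre [0.4258 0.0009] len 0.133 wid 21 yaw_b 84.6 bristle px n 77 centre [0.439  0.1057] pred bristle [0.435 0.098] z 0.022
handle px [161. 236.] centre [0.4009 0.3195] len 0.133 wid 21 yaw_b -92.7 bristle px n 66 centre [0.401  0.2164] pred bristle [0.3963 0.2221] z 0.022
side 98 c [ 0.548  -0.1892  0.1297] axis [-0.264  0.298  0.917] zmin 0.1125 zmax 0.1542
top 40 c [ 0.5492 -0.1818  0.1668] axis [-0.088 -0.301  0.949] zmin 0.1143 zmax 0.3325
[ 0.55733231 -0.25318263  0.33127098] [-0.69  0.26  1.25  0.6   2.18 -0.64]
```

View pics/j6.png

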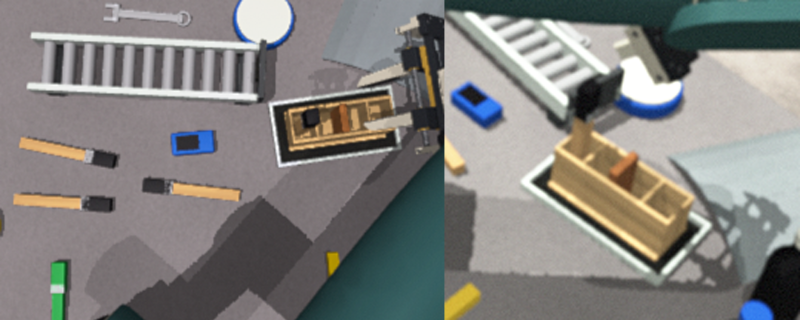

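```bash
python3 -m inch '[[[-10,30,0,-9.9,-1.6,0,0.2],[-25,75,0,-19.7,-3.3,0,0.2],[-43,125,0,-29.6,-4.9,0,0.2],[-60,175,0,-39.5,-6.5,0,0.2],[-77,225,0,-49.3,-8.2,0,0.2],[-94,275,0,-59.2,-9.8,0,0.2],[-108,320,0,-69,-11.4,0,0.2],[-118,345,0,-79,-13.1,0,0.2],[-122,355,0,-88.8,-14.7,0,0.2],[-122,355,0,-88.8,-14.7,0,0.2]]]'
python3 -m inch '[[[0,0,-40,0,0,-8,0.2],[0,0,-80,0,0,-14.8,0.2],[0,0,-120,0,0,-14.8,0.2],[0,0,-160,0,0,-14.8,0.2],[0,0,-200,0,0,-14.8,0.2],[0,0,-220,0,0,-14.8,0.2],[0,0,-220,0,0,-14.8,0.2]]]'
python3 -c "
from h import *
s=ctrl.state(); print(s['tool_pos'],s['joint_pos'].round(2)); print(R.from_quat(s['ee_rot']).as_matrix().round(3))
im=imaging.get_image('side'); save(im,'s7.png',(130,130,330,280),3);brushes(im,world(im))
brushes(imaging.get_image('top'),world(imaging.get_image('top')))"
```

```text
clock: 24.78
tool_pos: [0.4348, 0.1034, 0.3308]
ee_rot: [0.594, 0.706, -0.25, 0.294]
contact_force: [0.2, -0.8, 0.3]
width: 0.599
grip_force: 0.0
clock: 25.65
tool_pos: [0.4348, 0.1012, 0.1115]
ee_rot: [0.682, 0.623, -0.285, 0.257]
contact_force: [-0.1, 0.9, -0.5]
width: 0.599
grip_force: 0.0
[0.43475633 0.10122378 0.11145991] [ 0.54 -0.03  1.94 -0.61  1.73  0.69]
[[ 0.063  0.996 -0.068]
 [ 0.703 -0.093 -0.705]
 [-0.708 -0.004 -0.706]]
handle px [179.  47.] centre [0.8242 1.1054] len 0.636 wid 309 yaw_b -52.9 bristle px n 0 centre [0.8242 1.1054] pred bristle [0.8831 1.0276] z 0.024
handle px [182. 172.] centre [0.4004 0.3169] len 0.135 wid 24 yaw_b -93.2 bristle px n 96 centre [0.3947 0.2137] pred bristle [0.395  0.2196] z 0.02
handle px [246. 230.] centre [ 0.4246 -0.007 ] len 0.14 wid 25 yaw_b 85.4 bristle px n 111 centre [0.4329 0.0946] pred bristle [0.4324 0.0902] z 0.02
handle px [344. 272.] centre [ 0.5417 -0.2762] len 0.204 wid 75 yaw_b -76.7 bristle px n 0 centre [ 0.5417 -0.2762] pred bristle [ 0.5641 -0.3711] z 0.022
handle px [385. 178.] centre [ 0.5863 -0.3425] len 0.049 wid 24 yaw_b -166.7 bristle px n 0 centre [ 0.5863 -0.3425] pred bristle [ 0.4915 -0.3649] z 0.017
handle px [353. 195.] centre [ 0.5341 -0.249 ] len 0.203 wid 61 yaw_b -85.5 bristle px n 0 centre [ 0.5341 -0.249 ] pred bristle [ 0.5418 -0.3461] z 0.015
handle px [269. 229.] centre [0.4258 0.0016] len 0.133 wid 22 yaw_b 84.9 bristle px n 147 centre [0.4347 0.1019] pred bristle [0.4345 0.0987] z 0.022
```

```bash
python3 -m inch '[[[0,0,-30,0,0,0,0.2],[0,0,-55,0,0,0,0.2],[0,0,-75,0,0,0,0.2],[0,0,-85,0,0,0,0.2],[0,0,-89,0,0,0,0.2],[0,0,-89,0,0,0,-1],[0,0,-89,0,0,0,-1],[0,0,-89,0,0,0,-1],[0,0,-89,0,0,0,-1],[0,0,-89,0,0,0,-1]]]' 50
python3 -m inch '[[[0,0,30,0,0,0,-1],[0,0,75,0,0,0,-1],[0,0,130,0,0,0,-1],[0,0,190,0,0,0,-1],[0,0,250,0,0,0,-1],[0,0,298,0,0,0,-1],[0,0,298,0,0,0,-1]]]'
python3 -c "
from h import *
s=ctrl.state(); print(s['tool_pos'],s['joint_pos'].round(2)); M=R.from_quat(s['ee_rot']);print(M.as_matrix().round(3))
b=np.radians(84.5); n=np.array([-np.sin(b),np.cos(b),0])
"
```

```text
clock: 27.05
tool_pos: [0.4355, 0.1017, 0.024]
ee_rot: [0.683, 0.622, -0.283, 0.257]
contact_force: [0.3, 1.2, 3.9]
width: 0.293
grip_force: 50.0
clock: 27.92
tool_pos: [0.4358, 0.1018, 0.3248]
ee_rot: [0.684, 0.622, -0.281, 0.258]
contact_force: [0.3, -0.3, -2.3]
width: 0.293
grip_force: 50.0
[0.43575611 0.10184096 0.32482414] [ 0.54 -0.17  1.71 -0.68  2.02  0.46]
[[ 0.069  0.996 -0.063]
 [ 0.706 -0.093 -0.702]
 [-0.705  0.004 -0.71 ]]
```

```bash
python3 -m inch '[[[0,0,0,10,-0.9,0,-1],[0,0,0,20,-1.9,0,-1],[0,0,0,30,-2.8,0,-1],[0,0,0,40,-3.8,0,-1],[0,0,0,50,-4.7,0,-1],[0,0,0,60,-5.7,0,-1],[0,0,0,70,-6.6,0,-1],[0,0,0,80,-7.6,0,-1],[0,0,0,89.6,-8.5,0,-1],[0,0,0,89.6,-8.5,0,-1]]]'
python3 -m inch '[[[15,-35,5,0,0,2,-1],[35,-85,10,0,0,5,-1],[55,-140,10,0,0,8,-1],[75,-195,10,0,0,10,-1],[95,-250,10,0,0,12,-1],[115,-300,10,0,0,14,-1],[126,-332,10,0,0,14.8,-1],[130,-342,10,0,0,14.8,-1],[130,-342,10,0,0,14.8,-1],[130,-342,10,0,0,14.8,-1]]]'
python3 -c "
from h import *
hung((.563,-.229),.22); s=ctrl.state(); print(s['tool_pos'],s['joint_pos'].round(2));print(R.from_quat(s['ee_rot']).as_matrix().round(3))
im=imaging.get_image('side'); save(im,'s8.png',(250,90,450,260),3)"
```

```text
clock: 29.18
tool_pos: [0.4353, 0.1004, 0.3189]
ee_rot: [0.685, 0.62, 0.283, -0.259]
contact_force: [0.5, -0.2, -0.7]
width: 0.298
grip_force: 50.0
clock: 30.42
tool_pos: [0.5653, -0.2391, 0.3322]
ee_rot: [0.597, 0.705, 0.247, -0.291]
contact_force: [0.8, 0.4, -1.1]
width: 0.293
grip_force: 50.0
side 265 c [ 0.5516 -0.2185  0.2606] axis [ 0.014 -0.178  0.984] zmin 0.2203 zmax 0.308
top 160 c [ 0.5546 -0.202   0.2639] axis [ 0.026 -0.181  0.983] zmin 0.22 zmax 0.3356
[ 0.5651568  -0.23938138  0.33232111] [-0.67  0.26  1.26  0.61  2.16 -0.63]
[[-0.118  0.986 -0.115]
 [ 0.698  0.164  0.697]
 [ 0.706  0.002 -0.708]]
```

View pics/s8.png

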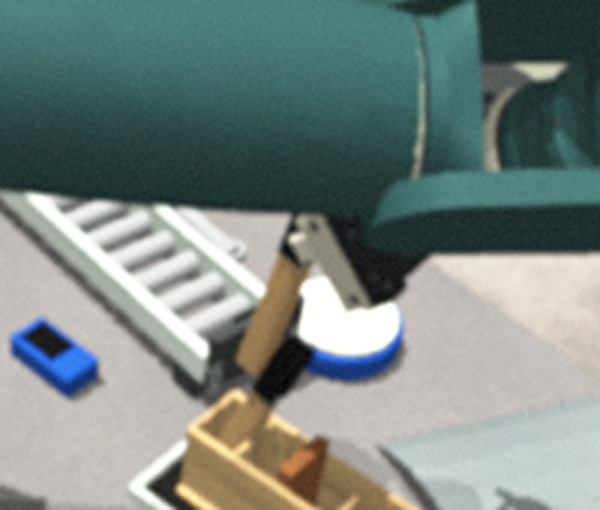

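```bash
python3 - <<'E'
from h import *
u=np.array([-.163,.987]);v=np.array([.987,.163]);c0=np.array([.5677,-.2564])
for n in("side","top"):
    im=imaging.get_image(n); W=world(im)
    q=W[...,:2]-c0; X=q@u; Y=q@v
    z=W[...,2]
    for nm,m in(("dark",(im["frame"].max(2)<60)&(z>.12)&(z<.225)),("wood",(im["frame"][...,0]>110)&(z>.108)&(z<.15))):
        m=m&(abs(X)<.12)&(abs(Y)<.04)
        if m.sum()<10: continue
        x,y,zz=X[m],Y[m],z[m]; print(n,nm,m.sum(),"X",np.percentile(x,[2,50,98]).round(3),"Y",np.percentile(y,[2,50,98]).round(3),"z",np.percentile(zz,[2,50,98]).round(3),"dX/dz",np.polyfit(zz,x,1)[0].round(2))
        hi=zz>np.percentile(zz,90); print("  top part X",x[hi].mean().round(3),"Y",y[hi].mean().round(3))
E
```

```text
side dark 222 X [0.017 0.03  0.047] Y [-0.008 -0.004  0.018] z [0.149 0.188 0.203] dX/dz -0.23
  top part X 0.033 Y 0.007
side wood 88 X [0.031 0.048 0.061] Y [-0.006 -0.004  0.008] z [0.11  0.125 0.146] dX/dz -0.28
  top part X 0.043 Y -0.002
top wood 24 X [0.    0.065 0.069] Y [-0.011  0.002  0.014] z [0.108 0.113 0.136] dX/dz 0.26
  top part X 0.055 Y -0.004
```

```bash
python3 -m inch '[[[3,-20,0,-6,-1,0,-1],[7.3,-44.4,0,-12,-2,0,-1],[7.3,-44.4,0,-18.1,-3,0,-1],[7.3,-44.4,0,-18.1,-3,0,-1],[7.3,-44.4,-20,-18.1,-3,0,-1],[7.3,-44.4,-40,-18.1,-3,0,-1],[7.3,-44.4,-40,-18.1,-3,0,-1]]]'
python3 -m inch '[[[-1.6,10,0,0,0,0,-1],[-3.2,20,0,0,0,0,-1],[-4.8,30,0,0,0,0,-1],[-6.5,40,0,0,0,0,-1],[-8.1,50,0,0,0,0,-1],[-9.7,60,0,0,0,0,-1],[-11.4,70,0,0,0,0,-1],[-13,80,0,0,0,0,-1],[-14.6,89,0,0,0,0,-1],[-16.3,99,0,0,0,0,-1]]]'
python3 - <<'E'
from h import *
im=imaging.get_image("side"); save(im,"s9.png",(250,90,450,260),3)
print(ctrl.state()["contact_force"],ctrl.state()["tool_pos"])
E
```

```text
clock: 31.55
tool_pos: [0.5722, -0.2849, 0.2883]
ee_rot: [0.629, 0.742, 0.149, -0.178]
contact_force: [0.8, -0.4, -0.1]
width: 0.044
grip_force: 0.0
clock: 32.8
tool_pos: [0.5563, -0.1852, 0.2916]
ee_rot: [0.629, 0.742, 0.149, -0.176]
contact_force: [0.3, 0.4, 0.1]
width: 0.006
grip_force: 0.0
[-0.3309099   0.81199262  0.08030407] [ 0.55615726 -0.1842981   0.29182971]
```

View pics/s9.png

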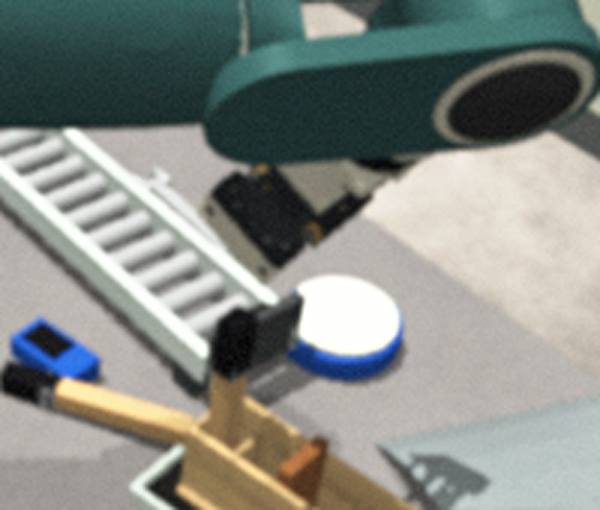

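C had tipped in the grip, which was too high on the bristle block, and it slipped out. D is now upright or leaning left. I'll clear the arm and locate C.

```bash
python3 -m inch '[[[0,-10,40,0,0,0,0],[0,-20,80,0,0,0,0],[20,-70,80,0,0,0,0.2],[50,-130,80,0,0,0,0.2],[80,-190,80,0,0,0,0.2],[80,-190,80,0,0,0,0.2],[80,-190,80,0,0,0,0.2]]]'
python3 - <<'E'
from h import *
im=imaging.get_image("top"); W=world(im); np.savez("top10.npz",**im); brushes(im,W); save(im,"t10.png",(140,120,440,300),1.6)
j=imaging.get_image("side"); np.savez("side10.npz",**j); save(j,"s10.png",(180,110,440,310),1.4)
a=cv2.imread('pics/t10.png');b=cv2.imread('pics/s10.png');h=min(len(a),len(b)); c=np.hstack([a[:h],b[:h]]);c=c[:,:];cv2.imwrite('pics/j10.png',cv2.resize(c,(800,int(h*800/c.shape[1]))))
print(ctrl.state()["tool_pos"],ctrl.state()["joint_pos"].round(2))
E
```

```text
clock: 33.72
tool_pos: [0.6365, -0.3759, 0.3709]
ee_rot: [0.629, 0.742, 0.15, -0.176]
contact_force: [-0.2, 0.7, 0.6]
width: 0.599
grip_force: 0.0
handle px [385. 178.] centre [ 0.5868 -0.3423] len 0.048 wid 24 yaw_b -168.7 bristle px n 0 centre [ 0.5868 -0.3423] pred bristle [ 0.4912 -0.3614] z 0.016
handle px [350. 183.] centre [ 0.5703 -0.2381] len 0.049 wid 30 yaw_b -170.4 bristle px n 0 centre [ 0.5703 -0.2381] pred bristle [ 0.4741 -0.2544] z 0.015
handle px [295. 196.] centre [ 0.5262 -0.0729] len 0.137 wid 21 yaw_b 117.3 bristle px n 92 centre [0.4802 0.0155] pred bristle [0.4814 0.0138] z 0.033
handle px [357. 195.] centre [ 0.5335 -0.2595] len 0.196 wid 21 yaw_b -81.9 bristle px n 1 centre [ 0.5357 -0.3395] pred bristle [ 0.5473 -0.356 ] z 0.015
handle px [165. 200.] centre [0.5062 0.3129] len 0.134 wid 21 yaw_b -100.5 bristle px n 102 centre [0.4883 0.2096] pred bristle [0.4884 0.217 ] z 0.022
handle px [161. 235.] centre [0.4009 0.3192] len 0.133 wid 21 yaw_b -92.9 bristle px n 76 centre [0.4002 0.2163] pred bristle [0.3961 0.2218] z 0.022
[ 0.6360483  -0.3746657   0.37280813] [-0.68  0.46  0.85  0.36  2.15 -0.7 ]
```

View pics/j10.png

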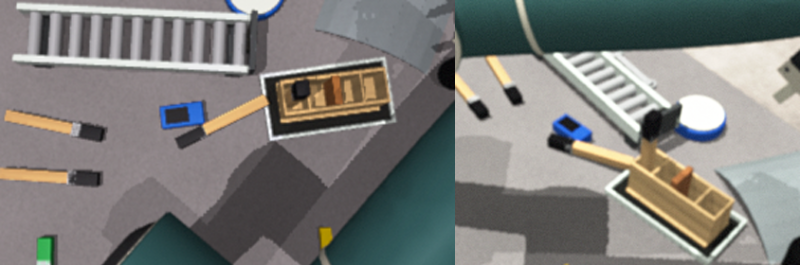

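```bash
cat >> h.py <<'E'
def stand():
    """brush heads over the caddy, caddy frame"""
    u=np.array([-.163,.987]);v=np.array([.987,.163]);c0=np.array([.5677,-.2564])
    for n in("side","top"):
        im=imaging.get_image(n); W=world(im); q=W[...,:2]-c0; X=q@u; Y=q@v; z=W[...,2]
        f=im["frame"]
        for nm,m in(("dark",(f.max(2)<60)&(z>.12)&(z<.225)),("wood",(f[...,0]>100)&(f[...,0]>f[...,2]*1.4)&(z>.112)&(z<.15))):
            m=(m&(abs(X)<.15)&(abs(Y)<.06)).astype(np.uint8)
            k,l,st,_=cv2.connectedComponentsWithStats(m)
            for i in range(1,k):
                if st[i,4]<15: continue
                s=l==i; x,y,zz=X[s],Y[s],z[s]; hi=zz>.19
                print(n,nm,st[i,4],"X",np.percentile(x,[2,98]).round(3),"Y",np.percentile(y,[2,98]).round(3),"z",np.percentile(zz,[2,98]).round(3),"dX/dz %.2f dY/dz %.2f"%(np.polyfit(zz,x,1)[0],np.polyfit(zz,y,1)[0]),"top",x[hi].mean().round(3) if hi.any() else "",y[hi].mean().round(3) if hi.any() else "")
E
python3 - <<'E'
from h import *
stand()
for f in("top0.npz","top10.npz"):
    im=dict(np.load(f)); W=world(im); hsv=cv2.cvtColor(im["frame"],cv2.COLOR_RGB2HSV)
    m=(hsv[...,0]>105)&(hsv[...,0]<125)&(hsv[...,1]>150); m[:180]=0;m[215:]=0; m[:,:230]=0; m[:,300:]=0
    print("gauge",cv2.minAreaRect((W[m][:,:2]*1000).astype(np.float32)))
im=dict(np.load("top10.npz")); W=world(im); z=W[...,2]; x0=np.array([.5262,-.0729]); d=np.array([np.cos(np.radians(117.3)),np.sin(np.radians(117.3))])
t=(W[...,:2]-x0)@d; s=(W[...,:2]-x0)@np.array([-d[1],d[0]])
for a in np.arange(-.07,.15,.02):
    m=(abs(t-a)<.008)&(abs(s)<.008); print(a.round(2),z[m].mean().round(4),end="; ")
E
```

```text
side dark 257 X [0.068 0.091] Y [-0.013  0.013] z [0.153 0.207] dX/dz 0.06 dY/dz 0.10 top 0.078 -0.002
side wood 105 X [0.069 0.092] Y [-0.011  0.01 ] z [0.113 0.145] dX/dz -0.00 dY/dz -0.02 top  
top dark 129 X [0.074 0.096] Y [-0.013  0.012] z [0.159 0.208] dX/dz -0.13 dY/dz 0.18 top 0.086 -0.001
gauge ((473.0448303222656, 19.214435577392578), (155.12374877929688, 86.26227569580078), 12.736334800720215)
gauge ((525.1085815429688, 30.45969581604004), (43.86387252807617, 83.43775939941406), 8.827668190002441)
-0.07 0.0242; -0.05 0.0371; -0.03 0.0359; -0.01 0.0339; 0.01 0.0333; 0.03 0.0319; 0.05 0.0296; 0.07 0.0311; 0.09 0.031; 0.11 0.0293; 0.13 0.0084;
```

```bash
python3 -m inch '[[[-10,25,0,-8,-1.3,0,0],[-25,65,0,-17,-2.8,0,-0.14],[-43,115,0,-26,-4.3,0,-0.14],[-62,165,0,-35,-5.8,0,-0.14],[-80,215,0,-44,-7.3,0,-0.14],[-97,262,0,-53,-8.8,0,-0.14],[-112,300,0,-62,-10.3,0,-0.14],[-119,320,0,-70.7,-11.7,0,-0.14],[-119,320,0,-70.7,-11.7,0,-0.14]]]'
python3 -m inch '[[[0,0,-40,0,0,9,-0.14],[0,0,-80,0,0,17.9,-0.14],[0,0,-120,0,0,17.9,-0.14],[0,0,-160,0,0,17.9,-0.14],[0,0,-200,0,0,17.9,-0.14],[0,0,-240,0,0,17.9,-0.14],[0,0,-270,0,0,17.9,-0.14],[0,0,-270,0,0,17.9,-0.14]]]'
python3 -c "
from h import *
s=ctrl.state(); print(s['tool_pos'],s['joint_pos'].round(2)); print(R.from_quat(s['ee_rot']).as_matrix().round(3))
im=imaging.get_image('side'); brushes(im,world(im)); save(im,'s11.png',(190,140,370,275),3)"
```

```text
clock: 35.05
tool_pos: [0.5162, -0.053, 0.3709]
ee_rot: [0.595, 0.707, -0.247, 0.293]
contact_force: [-0.9, 0.3, -0.0]
width: 0.43
grip_force: 0.0
clock: 36.05
tool_pos: [0.5164, -0.0565, 0.1005]
ee_rot: [0.481, 0.789, -0.2, 0.325]
contact_force: [0.5, -0.1, 0.9]
width: 0.429
grip_force: 0.0
[ 0.51644736 -0.05653479  0.10050618] [ 0.22 -0.26  2.16 -0.84  1.16  0.07]
[[-0.326  0.889  0.322]
 [ 0.629  0.459 -0.628]
 [-0.706 -0.002 -0.708]]
handle px [180.  46.] centre [0.8274 1.106 ] len 0.626 wid 312 yaw_b -52.6 bristle px n 0 centre [0.8274 1.106 ] pred bristle [0.8866 1.0285] z 0.024
handle px [181. 172.] centre [0.4005 0.3231] len 0.131 wid 24 yaw_b -93.8 bristle px n 74 centre [0.3945 0.2155] pred bristle [0.3941 0.2258] z 0.02
handle px [288. 227.] centre [ 0.5209 -0.0737] len 0.136 wid 26 yaw_b 115.1 bristle px n 146 centre [0.476  0.0136] pred bristle [0.4796 0.0146] z 0.028
handle px [345. 272.] centre [ 0.5438 -0.2792] len 0.205 wid 73 yaw_b -76.2 bristle px n 0 centre [ 0.5438 -0.2792] pred bristle [ 0.5671 -0.3738] z 0.023
```

View pics/s11.png

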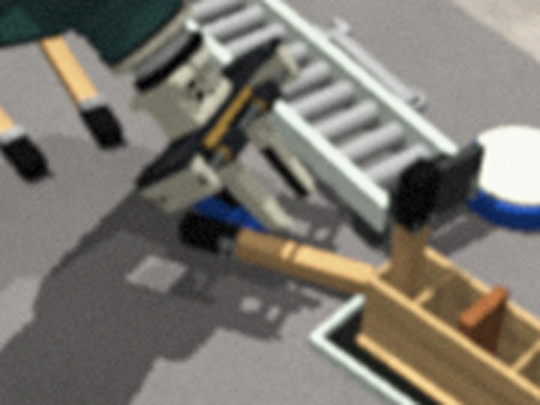

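```bash
python3 -m inch '[[[0,0,-25,0,0,0,-0.14],[0,0,-45,0,0,0,-0.14],[0,0,-60,0,0,0,-0.14],[0,0,-70,0,0,0,-0.14],[0,0,-74.5,0,0,0,-0.14],[0,0,-74.5,0,0,0,-0.14]]]'
python3 -m inch '[[[0,0,0,0,0,0,-1],[0,0,0,0,0,0,-1],[0,0,0,0,0,0,-1],[0,0,0,0,0,0,-1],[0,0,30,0,0,0,-1],[0,0,75,0,0,0,-1],[0,0,120,0,0,0,-1],[0,0,170,0,0,0,-1],[0,0,210,0,0,0,-1],[0,0,210,0,0,0,-1]]]' 58
python3 -c "
from h import *
s=ctrl.state(); print(s['tool_pos'],s['joint_pos'].round(2)); hung(s['tool_pos'],.15)"
```

```text
clock: 36.85
tool_pos: [0.5175, -0.0558, 0.0272]
ee_rot: [0.48, 0.789, -0.199, 0.327]
contact_force: [0.4, 0.5, 0.2]
width: 0.428
grip_force: 0.0
clock: 38.1
tool_pos: [0.518, -0.0556, 0.2404]
ee_rot: [0.481, 0.789, -0.198, 0.328]
contact_force: [0.3, -0.1, -2.1]
width: 0.234
grip_force: 58.0
[ 0.518008   -0.05564548  0.24039507] [ 0.23 -0.38  2.02 -0.78  1.34 -0.13]
side 554 c [ 0.5259 -0.0837  0.2585] axis [-0.395  0.762  0.512] zmin 0.2228 zmax 0.3305
top 637 c [ 0.5269 -0.0765  0.2484] axis [-0.436  0.876  0.208] zmin 0.2319 zmax 0.3274
```

```bash
python3 -m inch '[[[0,0,20,9,4.6,0,-1],[0,0,40,18,9.3,0,-1],[0,0,60,27,13.9,0,-1],[0,0,80,36,18.6,0,-1],[0,0,95,45,23.2,0,-1],[0,0,95,54,27.9,0,-1],[0,0,95,63,32.5,0,-1],[0,0,95,72,37.2,0,-1],[0,0,95,80,41.3,0,-1],[0,0,95,80,41.3,0,-1]]]'
python3 -m inch '[[[8,-30,0,0,0,-3,-1],[18,-65,0,0,0,-7,-1],[28,-105,0,0,0,-11,-1],[38,-140,0,0,0,-15,-1],[44,-165,0,0,0,-17.9,-1],[46,-177,0,0,0,-17.9,-1],[46,-177,0,0,0,-17.9,-1],[46,-177,0,0,0,-17.9,-1]]]'
python3 -c "
from h import *
s=ctrl.state(); print(s['tool_pos'],s['joint_pos'].round(2)); hung((.563,-.229),.225,.42)
im=imaging.get_image('side'); save(im,'s12.png',(250,60,450,230),3)"
```

```text
clock: 39.45
tool_pos: [0.5176, -0.0568, 0.3284]
ee_rot: [0.481, 0.787, 0.199, -0.33]
contact_force: [0.5, -0.1, -1.0]
width: 0.232
grip_force: 58.0
clock: 40.45
tool_pos: [0.5634, -0.2319, 0.3323]
ee_rot: [0.597, 0.705, 0.248, -0.292]
contact_force: [-0.1, 0.7, -0.4]
width: 0.236
grip_force: 58.0
[ 0.5634161  -0.23186655  0.33229824] [-0.66  0.25  1.27  0.61  2.16 -0.62]
side 221 c [ 0.5545 -0.236   0.2788] axis [-0.053  0.087  0.995] zmin 0.2434 zmax 0.3235
top 344 c [ 0.5682 -0.2546  0.3725] axis [ 0.142 -0.485  0.863] zmin 0.2433 zmax 0.4199
```

View pics/s12.png

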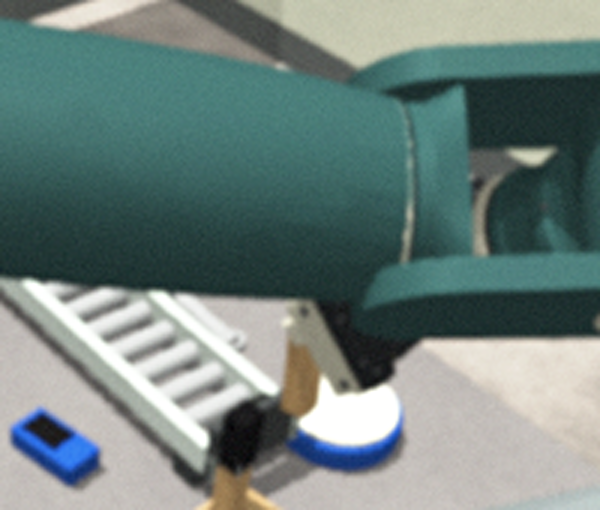

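```bash
python3 -m inch '[[[0,0,-30,0,0,0,-1],[0,0,-65,0,0,0,-1],[0,0,-100,0,0,0,-1],[0,0,-135,0,0,0,-1],[0,0,-165,0,0,0,-1],[0,0,-190,0,0,0,-1],[0,0,-205,0,0,0,-1],[0,0,-215,0,0,0,-1],[0,0,-221,0,0,0,-1],[0,0,-221,0,0,0,-1]]]'
python3 -m inch '[[[0,0,0,0,0,0,-0.3],[0,0,0,0,0,0,-0.3],[0,0,0,0,0,0,-0.3],[0,0,0,0,0,0,-0.3],[0,0,0,0,0,0,-0.3],[3,-20,20,0,0,0,-0.3],[7,-40,40,0,0,0,-0.3],[10,-65,80,0,0,0,0],[13,-80,130,0,0,0,0.2],[40,-120,190,0,0,0,0.2]]]'
python3 -m inch '[[[30,-50,40,0,0,0,0.2],[30,-50,40,0,0,0,0.2]]]'
python3 -c "
from h import *
s=ctrl.state(); print(s['tool_pos'],s['joint_pos'].round(2)); stand()
im=imaging.get_image('top');brushes(im,world(im))"
```

```text
clock: 41.85
tool_pos: [0.5634, -0.2328, 0.1113]
ee_rot: [0.597, 0.705, 0.248, -0.292]
contact_force: [-0.5, -0.1, -0.1]
width: 0.233
grip_force: 58.0
clock: 43.1
tool_pos: [0.5979, -0.3454, 0.2922]
ee_rot: [0.597, 0.705, 0.248, -0.292]
contact_force: [0.4, -0.3, 1.3]
width: 0.585
grip_force: 0.0
clock: 43.35
tool_pos: [0.629, -0.397, 0.3311]
ee_rot: [0.597, 0.705, 0.248, -0.291]
contact_force: [0.4, 0.3, -0.5]
width: 0.597
grip_force: 0.0
[ 0.62899056 -0.39701218  0.33114542] [-0.76  0.61  0.8   0.61  2.31 -0.64]
side dark 263 X [0.063 0.086] Y [-0.014  0.014] z [0.152 0.207] dX/dz 0.04 dY/dz 0.08 top 0.072 -0.003
side dark 271 X [0.012 0.039] Y [-0.015  0.007] z [0.156 0.206] dX/dz 0.10 dY/dz 0.15 top 0.024 -0.006
side wood 94 X [0.065 0.087] Y [-0.012  0.01 ] z [0.113 0.147] dX/dz -0.01 dY/dz -0.11 top  
side wood 97 X [0.013 0.035] Y [-0.013  0.005] z [0.113 0.147] dX/dz 0.09 dY/dz -0.08 top  
top dark 136 X [0.066 0.089] Y [-0.014  0.011] z [0.163 0.208] dX/dz -0.24 dY/dz 0.17 top 0.078 -0.001
top dark 146 X [0.022 0.047] Y [-0.015  0.008] z [0.155 0.208] dX/dz -0.17 dY/dz 0.11 top 0.035 -0.004
handle px [384. 178.] centre [ 0.5869 -0.342 ] len 0.048 wid 24 yaw_b -169.8 bristle px n 0 centre [ 0.5869 -0.342 ] pred bristle [ 0.491  -0.3593] z 0.017
handle px [165. 200.] centre [0.5062 0.313 ] len 0.132 wid 21 yaw_b -100.5 bristle px n 103 centre [0.4881 0.2095] pred bristle [0.4885 0.2171] z 0.022
handle px [161. 235.] centre [0.4009 0.3193] len 0.132 wid 21 yaw_b -92.8 bristle px n 80 centre [0.3996 0.2162] pred bristle [0.3962 0.2219] z 0.022
```

```bash
python3 -m inch '[[[-8,30,10,0,0,-2,0.2],[-18,80,20,0,0,-5,0.2],[-30,140,20,0,0,-8,0.2],[-41,200,20,0,0,-11,0.2],[-53,260,20,0,0,-14,0.2],[-64,320,20,0,0,-17,0.2],[-76,380,20,0,0,-19.9,0.2],[-87,440,20,0,0,-19.9,0.2],[-98,500,20,0,0,-19.9,0.2],[-109,560,20,0,0,-19.9,0.2]]]'
python3 -m inch '[[[-9,55,0,0,0,0,0.0],[-16,100,-20,0,0,0,-0.1],[-19,123,-50,0,0,0,-0.14],[-19,123,-100,0,0,0,-0.14],[-19,123,-150,0,0,0,-0.14],[-19,123,-200,0,0,0,-0.14],[-19,123,-230,0,0,0,-0.14],[-19,123,-230,0,0,0,-0.14]]]'
python3 -c "
from h import *
s=ctrl.state(); print(s['tool_pos'],s['joint_pos'].round(2)); print(R.from_quat(s['ee_rot']).as_matrix().round(3))
im=imaging.get_image('side');brushes(im,world(im))"
```

```text
clock: 44.75
tool_pos: [0.5174, 0.1668, 0.3488]
ee_rot: [0.71, 0.591, 0.295, -0.245]
contact_force: [1.7, 0.1, 0.1]
width: 0.598
grip_force: 0.0
clock: 45.75
tool_pos: [0.4981, 0.2876, 0.1169]
ee_rot: [0.71, 0.591, 0.293, -0.246]
contact_force: [0.5, -0.1, 0.1]
width: 0.43
grip_force: 0.0
[0.49807916 0.28758191 0.11689394] [ 0.14 -0.21  2.09  0.84  1.13 -0.01]
[[ 0.13   0.983  0.126]
 [ 0.696 -0.181  0.695]
 [ 0.706 -0.003 -0.708]]
handle px [179.  46.] centre [0.8261 1.1075] len 0.626 wid 310 yaw_b -53.0 bristle px n 0 centre [0.8261 1.1075] pred bristle [0.8848 1.0297] z 0.024
handle px [181. 172.] centre [0.4006 0.3223] len 0.127 wid 24 yaw_b -93.2 bristle px n 72 centre [0.3951 0.2155] pred bristle [0.3952 0.225 ] z 0.02
handle px [345. 272.] centre [ 0.5436 -0.2779] len 0.203 wid 70 yaw_b -76.4 bristle px n 0 centre [ 0.5436 -0.2779] pred bristle [ 0.5665 -0.3727] z 0.023
```

```bash
python3 -m inch '[[[3,0,-25,0,0,0,-0.14],[3,0,-55,0,0,0,-0.14],[3,0,-78,0,0,0,-0.14],[3,0,-90,0,0,0,-0.14],[3,0,-96,0,0,0,-0.14],[3,0,-97,0,0,0,-0.14]]]'
python3 -m inch '[[[0,0,0,0,0,0,-1],[0,0,0,0,0,0,-1],[0,0,0,0,0,0,-1],[0,0,0,0,0,0,-1],[0,0,30,0,0,0,-1],[0,0,75,0,0,0,-1],[0,0,120,0,0,0,-1],[0,0,170,0,0,0,-1],[0,0,230,0,0,0,-1],[0,0,250,0,0,0,-1]]]' 58
python3 -c "
from h import *
s=ctrl.state(); print(s['tool_pos'],s['joint_pos'].round(2)); hung(s['tool_pos'],.2)"
```

```text
clock: 46.55
tool_pos: [0.5036, 0.2878, 0.0236]
ee_rot: [0.71, 0.591, 0.295, -0.244]
contact_force: [-1.2, 0.0, 0.2]
width: 0.429
grip_force: 0.0
clock: 47.8
tool_pos: [0.5037, 0.2878, 0.2769]
ee_rot: [0.709, 0.592, 0.297, -0.244]
contact_force: [0.3, -0.8, -1.4]
width: 0.231
grip_force: 58.0
[0.50368536 0.28784292 0.27686238] [ 0.14 -0.32  1.91  0.76  1.33  0.21]
side 9 
top 411 c [0.5094 0.3292 0.2762] axis [0.173 0.985 0.004] zmin 0.2717 zmax 0.3092
```

```bash
python3 -m inch '[[[0,0,20,-9.8,1.8,0,-1],[0,0,40,-19.7,3.6,0,-1],[0,0,57,-29.5,5.5,0,-1],[0,0,57,-39.3,7.3,0,-1],[0,0,57,-49.2,9.1,0,-1],[0,0,57,-59,10.9,0,-1],[0,0,57,-68.8,12.8,0,-1],[0,0,57,-78.7,14.6,0,-1],[0,0,57,-88.5,16.4,0,-1],[0,0,57,-88.5,16.4,0,-1]]]'
python3 -m inch '[[[5,-20,0,0,0,-10,-1],[10,-50,0,0,0,-20,-1],[15,-85,0,0,0,-30,-1],[20,-120,0,0,0,-40,-1],[25,-155,0,0,0,-50,-1],[30,-190,0,0,0,-60,-1],[35,-225,0,0,0,-70,-1],[40,-260,0,0,0,-80,-1],[40,-290,0,0,0,-90,-1],[40,-290,0,0,0,-90,-1]]]'
python3 -c "
from h import *
s=ctrl.state(); print(s['tool_pos'],s['joint_pos'].round(2)); print(R.from_quat(s['ee_rot']).as_matrix().round(3)); hung(s['tool_pos'],.15)"
```

```text
clock: 49.15
tool_pos: [0.5032, 0.2889, 0.3248]
ee_rot: [0.708, 0.593, -0.298, 0.244]
contact_force: [0.5, 0.9, -0.9]
width: 0.231
grip_force: 58.0
clock: 50.4
tool_pos: [0.5431, -0.0051, 0.3297]
ee_rot: [0.92, -0.087, -0.379, -0.038]
contact_force: [0.2, 0.4, -1.2]
width: 0.228
grip_force: 58.0
[ 0.54305284 -0.00513288  0.32972167] [-0.09  0.26  1.26  0.1   2.4   1.71]
[[ 0.697 -0.189 -0.692]
 [-0.131 -0.982  0.136]
 [-0.705 -0.004 -0.709]]
side 290 c [ 0.5242 -0.0117  0.2883] axis [-0.047  0.028  0.999] zmin 0.241 zmax 0.3396
top 0
```

```bash
python3 -m inch '[[[3,-25,0,0,0,-8,-1],[7,-60,0,0,0,-18,-1],[11,-100,0,0,0,-28,-1],[16,-140,0,0,0,-38,-1],[20,-180,0,0,0,-48,-1],[24,-220,0,0,0,-58,-1],[28,-260,0,0,0,-66,-1],[31,-285,0,0,0,-69.7,-1],[31,-293,0,0,0,-69.7,-1],[31,-293,0,0,0,-69.7,-1]]]'
python3 -m inch '[[[0,0,0,0,0,0,-1],[0,0,0,0,0,0,-1]]]'
python3 -c "
from h import *
s=ctrl.state(); print(s['tool_pos'],s['joint_pos'].round(2)); print(R.from_quat(s['ee_rot']).as_matrix().round(3)); hung((.572,-.284),.225); stand()"
```

```text
clock: 51.75
tool_pos: [0.5748, -0.2943, 0.3297]
ee_rot: [0.708, -0.594, -0.293, -0.246]
contact_force: [0.3, 0.7, -1.3]
width: 0.23
grip_force: 58.0
clock: 52.0
tool_pos: [0.5746, -0.2942, 0.33]
ee_rot: [0.708, -0.594, -0.293, -0.246]
contact_force: [-0.6, 0.8, -0.7]
width: 0.23
grip_force: 58.0
[ 0.57458091 -0.2942354   0.32997705] [-0.71  0.35  1.15  0.59  2.21  2.47]
[[ 0.123 -0.985 -0.122]
 [-0.697 -0.173  0.696]
 [-0.707 -0.001 -0.708]]
side 231 c [ 0.5638 -0.289   0.2785] axis [-0.003  0.024  1.   ] zmin 0.2419 zmax 0.3369
top 145 c [ 0.5657 -0.2714  0.2953] axis [0.025 0.015 1.   ] zmin 0.2399 zmax 0.3392
side dark 243 X [0.064 0.086] Y [-0.014  0.014] z [0.153 0.206] dX/dz -0.02 dY/dz 0.18 top 0.073 -0.002
side dark 246 X [0.004 0.029] Y [-0.015  0.007] z [0.159 0.207] dX/dz 0.12 dY/dz 0.13 top 0.016 -0.006
side wood 95 X [0.066 0.087] Y [-0.012  0.011] z [0.113 0.148] dX/dz -0.02 dY/dz -0.13 top  
side wood 96 X [0.008 0.03 ] Y [-0.014  0.004] z [0.113 0.147] dX/dz 0.06 dY/dz -0.12 top  
top dark 157 X [0.007 0.035] Y [-0.015  0.008] z [0.156 0.209] dX/dz -0.28 dY/dz 0.09 top 0.021 -0.004
top dark 139 X [0.068 0.091] Y [-0.014  0.011] z [0.158 0.207] dX/dz -0.20 dY/dz 0.13 top 0.08 -0.001
```

```bash
python3 -m inch '[[[0.5,-4,-30,0,0,0,-1],[0.5,-4,-65,0,0,0,-1],[0.5,-4,-100,0,0,0,-1],[0.5,-4,-135,0,0,0,-1],[0.5,-4,-165,0,0,0,-1],[0.5,-4,-190,0,0,0,-1],[0.5,-4,-205,0,0,0,-1],[0.5,-4,-214,0,0,0,-1],[0.5,-4,-220,0,0,0,-1],[0.5,-4,-220,0,0,0,-1]]]'
python3 -m inch '[[[0,0,0,0,0,0,-0.3],[0,0,0,0,0,0,-0.3],[0,0,0,0,0,0,-0.3],[0,0,0,0,0,0,-0.3],[0,0,0,0,0,0,-0.3],[3,-20,20,0,0,0,-0.3],[7,-40,40,0,0,0,-0.3],[10,-65,80,0,0,0,0],[13,-80,130,0,0,0,0.2],[40,-100,190,0,0,0,0.2]]]'
python3 -m inch '[[[10,-20,40,0,0,0,0.2],[10,-20,40,0,0,0,0.2]]]'
python3 -c "
from h import *
s=ctrl.state(); print(s['tool_pos'],s['joint_pos'].round(2)); stand()
im=imaging.get_image('top');brushes(im,world(im))"
```

```text
clock: 53.45
tool_pos: [0.5749, -0.2993, 0.11]
ee_rot: [0.707, -0.595, -0.292, -0.246]
contact_force: [-0.0, -0.1, -0.3]
width: 0.23
grip_force: 58.0
clock: 54.7
tool_pos: [0.6117, -0.3981, 0.2962]
ee_rot: [0.707, -0.595, -0.293, -0.246]
contact_force: [1.3, -1.1, -0.2]
width: 0.585
grip_force: 0.0
clock: 54.95
tool_pos: [0.6228, -0.4185, 0.3373]
ee_rot: [0.708, -0.595, -0.29, -0.246]
contact_force: [1.2, 0.2, -0.5]
width: 0.599
grip_force: 0.0
[ 0.62275669 -0.41847028  0.33728809] [-0.78  0.64  0.74  0.6   2.34  2.48]
side dark 185 X [0.064 0.087] Y [-0.014  0.012] z [0.154 0.204] dX/dz -0.08 dY/dz -0.01 top 0.071 -0.008
side dark 253 X [0.004 0.03 ] Y [-0.015  0.007] z [0.157 0.206] dX/dz 0.05 dY/dz 0.15 top 0.017 -0.006
side dark 241 X [-0.046 -0.025] Y [-0.016  0.011] z [0.154 0.207] dX/dz 0.03 dY/dz 0.20 top -0.036 -0.005
side wood 98 X [0.065 0.087] Y [-0.011  0.011] z [0.112 0.146] dX/dz -0.00 dY/dz -0.11 top  
side wood 97 X [0.008 0.03 ] Y [-0.014  0.004] z [0.113 0.146] dX/dz 0.08 dY/dz -0.14 top  
side wood 93 X [-0.044 -0.022] Y [-0.013  0.005] z [0.113 0.146] dX/dz 0.03 dY/dz -0.13 top  
top dark 148 X [-0.041 -0.018] Y [-0.015  0.01 ] z [0.162 0.207] dX/dz -0.30 dY/dz -0.00 top -0.028 -0.003
top dark 153 X [0.011 0.037] Y [-0.015  0.008] z [0.156 0.208] dX/dz -0.26 dY/dz 0.08 top 0.025 -0.004
top dark 137 X [0.068 0.091] Y [-0.014  0.012] z [0.157 0.208] dX/dz -0.21 dY/dz 0.14 top 0.08 -0.001
top wood 22 X [-0.02  -0.017] Y [-0.012  0.008] z [0.115 0.139] dX/dz 0.01 dY/dz 0.19 top  
handle px [352. 194.] centre [ 0.5359 -0.2466] len 0.205 wid 65 yaw_b -87.1 bristle px n 1 centre [ 0.5392 -0.3604] pred bristle [ 0.5408 -0.344 ] z 0.016
handle px [161. 235.] centre [0.4009 0.3194] len 0.133 wid 21 yaw_b -92.8 bristle px n 78 centre [0.3999 0.2158] pred bristle [0.3962 0.222 ] z 0.022
```

```bash
python3 -m inch '[[[-5,20,20,0,0,10,0.2],[-15,60,30,0,0,20,0.2],[-30,105,30,0,0,30,0.2],[-45,150,30,0,0,40,0.2],[-60,200,30,0,0,50,0.2],[-76,250,30,0,0,60,0.2],[-92,300,30,0,0,70,0.2],[-108,350,30,0,0,80,0.2],[-124,400,30,0,0,90,0.2],[-140,450,30,0,0,100,0.2]]]'
python3 -m inch '[[[-13,45,0,0,0,10,0.2],[-28,90,0,0,0,20,0.2],[-43,135,0,0,0,30,0.0],[-58,180,0,0,0,40,-0.14],[-70,220,0,0,0,50,-0.14],[-80,250,-30,0,0,60,-0.14],[-83,260,-70,0,0,67.8,-0.14],[-83,260,-120,0,0,67.8,-0.14],[-83,260,-170,0,0,67.8,-0.14],[-83,260,-220,0,0,67.8,-0.14]]]'
python3 -m inch '[[[0,0,-20,0,0,0,-0.14],[0,0,-30,0,0,0,-0.14],[0,0,-30,0,0,0,-0.14]]]'
python3 -c "
from h import *
s=ctrl.state(); print(s['tool_pos'],s['joint_pos'].round(2)); print(R.from_quat(s['ee_rot']).as_matrix().round(3))
im=imaging.get_image('side');brushes(im,world(im))"
```

```text
clock: 56.35
tool_pos: [0.4808, 0.034, 0.3632]
ee_rot: [0.909, 0.162, -0.377, 0.067]
contact_force: [0.9, -0.8, 0.7]
width: 0.602
grip_force: 0.0
clock: 57.6
tool_pos: [0.3982, 0.2917, 0.1419]
ee_rot: [0.666, 0.64, -0.277, 0.265]
contact_force: [0.3, 1.7, -0.6]
width: 0.43
grip_force: 0.0
clock: 57.98
tool_pos: [0.3995, 0.2927, 0.1151]
ee_rot: [0.666, 0.64, -0.276, 0.265]
contact_force: [-0.1, -0.3, 0.2]
width: 0.428
grip_force: 0.0
[0.39949313 0.29270255 0.11506207] [ 0.84  0.17  1.72 -0.49  1.87  0.89]
[[ 0.028  0.999 -0.029]
 [ 0.707 -0.041 -0.706]
 [-0.707 -0.    -0.708]]
handle px [200.  48.] centre [0.898  1.0363] len 0.315 wid 26 yaw_b 175.4 bristle px n 0 centre [0.898  1.0363] pred bristle [0.8008 1.0441] z 0.024
handle px [181. 172.] centre [0.4001 0.3178] len 0.131 wid 23 yaw_b -92.3 bristle px n 99 centre [0.395  0.2146] pred bristle [0.3963 0.2204] z 0.02
handle px [344. 272.] centre [ 0.543  -0.2776] len 0.203 wid 71 yaw_b -76.8 bristle px n 0 centre [ 0.543  -0.2776] pred bristle [ 0.5653 -0.3726] z 0.022
```

```bash
python3 -m inch '[[[0,0,20,10,-0.4,0,-0.14],[0,0,20,20,-0.8,0,-0.14],[0,0,20,30,-1.3,0,-0.14],[0,0,20,40,-1.7,0,-0.14],[0,0,20,50,-2.1,0,-0.14],[0,0,20,60,-2.5,0,-0.14],[0,0,20,70,-2.9,0,-0.14],[0,0,20,80,-3.4,0,-0.14],[0,0,20,89.9,-4,0,-0.14],[0,0,20,89.9,-4,0,-0.14]]]'
python3 -m inch '[[[0,0,0,0,0,0,-0.14],[0,0,0,0,0,0,-0.14]]]'
python3 -c "
from h import *
s=ctrl.state(); print(s['tool_pos'],s['joint_pos'].round(2)); print(R.from_quat(s['ee_rot']).as_matrix().round(3))
im=imaging.get_image('side');brushes(im,world(im)); save(im,'s14.png',(100,110,260,230),3)"
```

```text
clock: 59.28
tool_pos: [0.3995, 0.2912, 0.1343]
ee_rot: [0.668, 0.639, 0.278, -0.263]
contact_force: [0.2, 0.3, 0.6]
width: 0.432
grip_force: 0.0
clock: 59.52
tool_pos: [0.3995, 0.2932, 0.1354]
ee_rot: [0.666, 0.64, 0.277, -0.263]
contact_force: [1.3, 0.7, -1.0]
width: 0.436
grip_force: 0.0
[0.39948177 0.29322142 0.13544826] [ 0.17 -0.42  2.22  0.81  1.26 -0.02]
[[ 0.026  0.999  0.033]
 [ 0.708 -0.042  0.705]
 [ 0.706  0.005 -0.708]]
handle px [179.  46.] centre [0.8264 1.1094] len 0.632 wid 307 yaw_b -54.5 bristle px n 0 centre [0.8264 1.1094] pred bristle [0.883 1.03 ] z 0.024
handle px [183. 174.] centre [0.3999 0.3088] len 0.113 wid 23 yaw_b -92.4 bristle px n 120 centre [0.3952 0.2061] pred bristle [0.3958 0.2114] z 0.02
handle px [344. 272.] centre [ 0.5431 -0.2771] len 0.203 wid 73 yaw_b -76.6 bristle px n 0 centre [ 0.5431 -0.2771] pred bristle [ 0.5656 -0.3719] z 0.022
```

View pics/s14.png

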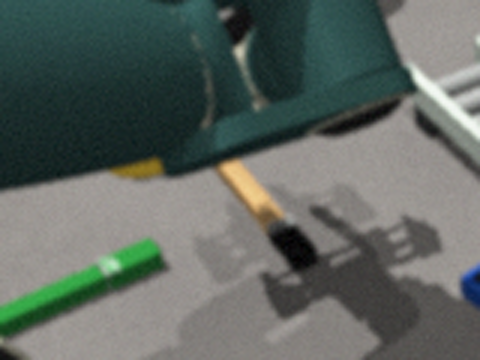

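```bash
python3 -m inch '[[[0,0,-30,0,0,0,-0.14],[0,0,-60,0,0,0,-0.14],[0,0,-85,0,0,0,-0.14],[0,0,-103,0,0,0,-0.14],[0,0,-112,0,0,0,-0.14],[0,0,-115,0,0,0,-0.14],[0,0,-115,0,0,0,-0.14]]]'
python3 -m inch '[[[0,0,0,0,0,0,-1],[0,0,0,0,0,0,-1],[0,0,0,0,0,0,-1],[0,0,0,0,0,0,-1],[0,0,30,0,0,0,-1],[0,0,75,0,0,0,-1],[0,0,120,0,0,0,-1],[0,0,170,0,0,0,-1],[0,0,230,0,0,0,-1],[0,0,250,0,0,0,-1]]]' 58
python3 -c "
from h import *
s=ctrl.state(); print(s['tool_pos'],s['joint_pos'].round(2)); hung(s['tool_pos'],.2);print(R.from_quat(s['ee_rot']).as_matrix().round(3))"
```

```text
clock: 60.45
tool_pos: [0.3996, 0.2927, 0.0199]
ee_rot: [0.667, 0.639, 0.278, -0.263]
contact_force: [0.1, 0.2, -0.0]
width: 0.431
grip_force: 0.0
clock: 61.7
tool_pos: [0.3996, 0.2927, 0.273]
ee_rot: [0.666, 0.64, 0.279, -0.262]
contact_force: [-0.2, 0.3, -1.1]
width: 0.229
grip_force: 58.0
[0.39964302 0.29267323 0.27297649] [ 0.17 -0.51  2.05  0.77  1.44  0.16]
side 4 
top 428 c [0.3995 0.3334 0.2757] axis [-0.049 -0.999  0.001] zmin 0.2606 zmax 0.3272
[[ 0.025  0.999  0.036]
 [ 0.706 -0.044  0.707]
 [ 0.708  0.008 -0.706]]
```

```bash
python3 -m inch '[[[0,0,20,-10,0.4,0,-1],[0,0,40,-20,0.8,0,-1],[0,0,60,-30,1.3,0,-1],[0,0,60,-40,1.7,0,-1],[0,0,60,-50,2.1,0,-1],[0,0,60,-60,2.5,0,-1],[0,0,60,-70,2.9,0,-1],[0,0,60,-80,3.4,0,-1],[0,0,60,-89.9,4,0,-1],[0,0,60,-89.9,4,0,-1]]]'
python3 -m inch '[[[10,-20,0,0,0,-10,-1],[25,-50,0,0,0,-20,-1],[40,-85,0,0,0,-30,-1],[55,-120,0,0,0,-40,-1],[70,-155,0,0,0,-50,-1],[85,-190,0,0,0,-60,-1],[100,-225,0,0,0,-70,-1],[115,-260,0,0,0,-80,-1],[130,-290,0,0,0,-90,-1],[130,-290,0,0,0,-90,-1]]]'
python3 -c "
from h import *
s=ctrl.state(); print(s['tool_pos'],s['joint_pos'].round(2)); print(R.from_quat(s['ee_rot']).as_matrix().round(3)); hung(s['tool_pos'],.15)"
```

```text
clock: 63.05
tool_pos: [0.3991, 0.2935, 0.3249]
ee_rot: [0.664, 0.641, -0.28, 0.265]
contact_force: [0.2, -0.1, -0.5]
width: 0.233
grip_force: 58.0
clock: 64.3
tool_pos: [0.5297, -0.0005, 0.3287]
ee_rot: [0.924, -0.022, -0.381, -0.011]
contact_force: [-0.8, 0.2, -0.7]
width: 0.229
grip_force: 58.0
[ 5.29732856e-01 -5.13790302e-04  3.28687226e-01] [-0.05  0.23  1.29  0.    2.4   1.57]
[[ 0.708 -0.049 -0.704]
 [-0.032 -0.999  0.037]
 [-0.705 -0.003 -0.709]]
side 292 c [ 0.5146 -0.0087  0.2873] axis [-0.078  0.02   0.997] zmin 0.2384 zmax 0.34
top 0
```

```bash
python3 -m inch '[[[4,-25,10,0,0,-9,-1],[10,-65,10,0,0,-19,-1],[16,-105,10,0,0,-29,-1],[23,-150,10,0,0,-39,-1],[30,-195,10,0,0,-49,-1],[37,-240,10,0,0,-59,-1],[44,-285,10,0,0,-69,-1],[49,-325,10,0,0,-78,-1],[52,-341,10,0,0,-78,-1],[52,-341,10,0,0,-78,-1]]]'
python3 -m inch '[[[0,0,0,0,0,0,-1],[0,0,0,0,0,0,-1]]]'
python3 -c "
from h import *
s=ctrl.state(); print(s['tool_pos'],s['joint_pos'].round(2)); print(R.from_quat(s['ee_rot']).as_matrix().round(3)); hung((.58,-.329),.225); stand()"
```

```text
clock: 65.65
tool_pos: [0.5817, -0.338, 0.3392]
ee_rot: [0.707, -0.595, -0.292, -0.247]
contact_force: [0.3, 0.1, 0.1]
width: 0.234
grip_force: 58.0
clock: 65.9
tool_pos: [0.5817, -0.337, 0.3397]
ee_rot: [0.707, -0.595, -0.292, -0.247]
contact_force: [-0.1, 0.4, -0.1]
width: 0.229
grip_force: 58.0
[ 0.58165652 -0.33704288  0.33974286] [-0.75  0.43  1.04  0.59  2.26  2.47]
[[ 0.121 -0.985 -0.119]
 [-0.697 -0.17   0.696]
 [-0.706 -0.001 -0.708]]
side 260 c [ 0.5716 -0.3343  0.2854] axis [ 0.014 -0.037  0.999] zmin 0.2505 zmax 0.3294
top 146 c [ 0.5744 -0.317   0.2987] axis [-0.018 -0.007  1.   ] zmin 0.2493 zmax 0.34
side dark 263 X [0.064 0.086] Y [-0.013  0.014] z [0.153 0.206] dX/dz 0.03 dY/dz 0.11 top 0.073 -0.002
side dark 254 X [0.008 0.035] Y [-0.015  0.007] z [0.157 0.206] dX/dz 0.12 dY/dz 0.14 top 0.021 -0.006
side dark 243 X [-0.045 -0.025] Y [-0.015  0.01 ] z [0.154 0.207] dX/dz 0.04 dY/dz 0.17 top -0.036 -0.005
side wood 98 X [0.065 0.087] Y [-0.011  0.011] z [0.113 0.147] dX/dz -0.04 dY/dz -0.10 top  
side wood 96 X [0.011 0.033] Y [-0.014  0.005] z [0.113 0.146] dX/dz 0.07 dY/dz -0.11 top  
side wood 99 X [-0.044 -0.022] Y [-0.013  0.004] z [0.112 0.146] dX/dz 0.06 dY/dz -0.11 top  
top dark 154 X [-0.041 -0.018] Y [-0.015  0.01 ] z [0.157 0.208] dX/dz -0.26 dY/dz 0.03 top -0.028 -0.002
top dark 138 X [0.068 0.091] Y [-0.014  0.012] z [0.159 0.208] dX/dz -0.20 dY/dz 0.13 top 0.08 -0.002
top dark 152 X [0.014 0.04 ] Y [-0.015  0.007] z [0.158 0.208] dX/dz -0.24 dY/dz 0.10 top 0.027 -0.004
top wood 23 X [-0.02  -0.018] Y [-0.012  0.008] z [0.113 0.14 ] dX/dz 0.02 dY/dz -0.04 top  
top wood 15 X [0.09  0.091] Y [-0.01  0.01] z [0.113 0.144] dX/dz 0.02 dY/dz 0.11 top
```

```bash
python3 -m inch '[[[0,-2,-30,0,0,0,-1],[0,-2,-65,0,0,0,-1],[0,-2,-100,0,0,0,-1],[0,-2,-135,0,0,0,-1],[0,-2,-170,0,0,0,-1],[0,-2,-197,0,0,0,-1],[0,-2,-214,0,0,0,-1],[0,-2,-223,0,0,0,-1],[0,-2,-228,0,0,0,-1],[0,-2,-228,0,0,0,-1]]]'
python3 -m inch '[[[0,0,0,0,0,0,-0.3],[0,0,0,0,0,0,-0.3],[0,0,0,0,0,0,-0.3],[0,0,0,0,0,0,-0.3],[0,0,0,0,0,0,-0.3],[3,-20,20,0,0,0,-0.3],[7,-40,40,0,0,0,-0.3],[10,-60,80,0,0,0,-0.3],[13,-70,130,0,0,0,0],[20,-80,190,0,0,0,0]]]'
python3 -m inch '[[[0,0,40,0,0,0,0],[0,0,40,0,0,0,0],[0,0,40,0,0,0,0]]]'
python3 -c "
from h import *
s=ctrl.state(); print(s['tool_pos'],s['joint_pos'].round(2)); stand()
for n in('top','side'): im=imaging.get_image(n); save(im,n+'15.png',(240,120,440,270),2)
cv2.imwrite('pics/j15.png',np.hstack([cv2.imread('pics/top15.png'),cv2.imread('pics/side15.png')]))"
```

```text
clock: 67.35
tool_pos: [0.5815, -0.3405, 0.1118]
ee_rot: [0.706, -0.596, -0.292, -0.247]
contact_force: [-0.3, 0.3, -0.6]
width: 0.234
grip_force: 58.0
clock: 68.6
tool_pos: [0.601, -0.4208, 0.3023]
ee_rot: [0.706, -0.596, -0.293, -0.247]
contact_force: [0.7, 0.3, -0.2]
width: 0.491
grip_force: 0.0
clock: 68.97
tool_pos: [0.6013, -0.4204, 0.3403]
ee_rot: [0.706, -0.596, -0.293, -0.247]
contact_force: [0.0, -0.0, -1.4]
width: 0.501
grip_force: 0.0
[ 0.60132463 -0.42039929  0.34029817] [-0.8   0.61  0.79  0.59  2.34  2.46]
side dark 185 X [0.064 0.086] Y [-0.013  0.013] z [0.151 0.202] dX/dz -0.04 dY/dz -0.05 top 0.071 -0.009
side dark 270 X [0.008 0.035] Y [-0.016  0.007] z [0.155 0.206] dX/dz 0.08 dY/dz 0.15 top 0.021 -0.006
side dark 246 X [-0.046 -0.025] Y [-0.016  0.011] z [0.154 0.207] dX/dz 0.05 dY/dz 0.18 top -0.036 -0.005
side dark 246 X [-0.091 -0.071] Y [-0.015  0.008] z [0.153 0.207] dX/dz 0.04 dY/dz 0.17 top -0.081 -0.005
side wood 102 X [0.065 0.087] Y [-0.011  0.01 ] z [0.113 0.147] dX/dz -0.07 dY/dz -0.04 top  
side wood 100 X [0.011 0.034] Y [-0.014  0.006] z [0.113 0.148] dX/dz 0.13 dY/dz -0.12 top  
side wood 101 X [-0.044 -0.021] Y [-0.013  0.007] z [0.112 0.148] dX/dz 0.09 dY/dz -0.15 top  
side wood 98 X [-0.089 -0.068] Y [-0.014  0.004] z [0.112 0.147] dX/dz -0.01 dY/dz -0.10 top  
top dark 165 X [-0.086 -0.063] Y [-0.015  0.011] z [0.154 0.208] dX/dz -0.25 dY/dz 0.03 top -0.074 -0.002
top dark 155 X [-0.042 -0.018] Y [-0.015  0.01 ] z [0.157 0.208] dX/dz -0.18 dY/dz 0.00 top -0.029 -0.003
top dark 136 X [0.068 0.091] Y [-0.014  0.011] z [0.164 0.208] dX/dz -0.20 dY/dz 0.16 top 0.08 -0.001
top dark 153 X [0.013 0.039] Y [-0.015  0.008] z [0.157 0.209] dX/dz -0.24 dY/dz 0.09 top 0.027 -0.004
top wood 22 X [-0.021 -0.018] Y [-0.012  0.008] z [0.114 0.144] dX/dz 0.02 dY/dz -0.09 top
```

View pics/j15.png

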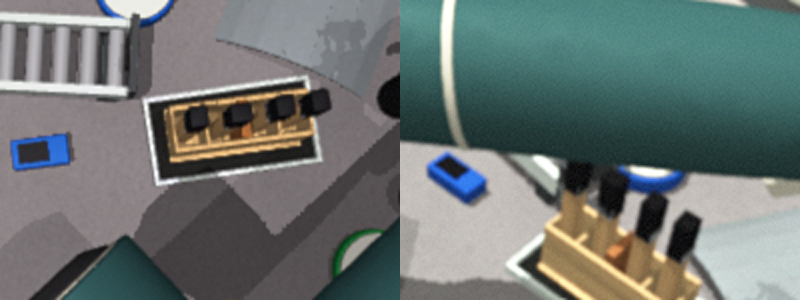

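All four brushes stand upright in the caddy, with tops at about 0.207 m, so their feet are on the compartment floors. The caddy is inside the tray rim and the arm is clear.

```bash
python3 -c "
from plant import ctrl
print(ctrl.finish_job())"
```

```text
the job is handed in; nothing more can be done
None
```

The caddy was rolled to the stop and set flat in the tray, all four brushes stand in its compartments bristles up, and I handed the job in; the hand-in returned no verdict. One brush slipped from the grip partway and landed by the gauge, and I re-picked it.

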